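# Build up a keyed arbor and clamp it

## Task

Build up the arbor: put every spacer ring that lies on the bench onto the upright shaft, each turned until its tab drops into the keyway and it slides down home, then fit the clamp collar on top of them in the same way, its screw heads up. After that tighten both of the collar's captive screws clockwise to their stops with the slotted driver, and put the driver back upright in its stand. Leave the other things on the bench where they are.

Things in the scene. Friction and masses are not known exactly. Their poses are not given: they have to be found in the camera images.
- arbor: Arbor, fixed: aluminium plate 130 (x) x 100 x 12 mm, on it a round seat 40 mm wide up to 24 mm height, then an upright steel shaft 26 mm thick up to a shoulder at 110 mm, then a thin pilot 16 mm thick up to 124 mm (heights from the bench; both ends chamfered). A keyway 8 mm wide runs down the shaft's +x side, open at the shoulder. Origin: underside of plate, on the axis; x to the keyway.
- shaft_top (a point): Point on the shaft's axis at the top of the pilot, 124 mm above the bench; axes as the arbor's. A dark dot on the plate marks the keyway's side. A ring whose tab is not over the keyway stays lying on the shoulder; turned until the tab meets the keyway, it drops down by its own weight. Rings can be let go once the tab is in the keyway: they slide home.
- spacer_0_centre (a point): Spacer ring 1 of 4, all alike (may be absent): bare steel, 18 mm thick, 66 mm across, two parallel flats 48 mm apart (faces at +y and -y, 42 mm long) to grip it by. Bore 28 mm wide, with a tab 6 mm wide standing 4.6 mm into it on the +x side over its full height. A dark drilled dot on each face marks the tab's side. 0.16 kg. Point: its centre, 9 mm above its underside; x points to the tab.
- spacer_1_centre (a point): Spacer ring 2 of 4, all alike (may be absent): bare steel, 18 mm thick, 66 mm across, two parallel flats 48 mm apart (faces at +y and -y, 42 mm long) to grip it by. Bore 28 mm wide, with a tab 6 mm wide standing 4.6 mm into it on the +x side over its full height. A dark drilled dot on each face marks the tab's side. 0.16 kg. Point: its centre, 9 mm above its underside; x points to the tab.
- spacer_2_centre (a point): Spacer ring 3 of 4, all alike (may be absent): bare steel, 18 mm thick, 66 mm across, two parallel flats 48 mm apart (faces at +y and -y, 42 mm long) to grip it by. Bore 28 mm wide, with a tab 6 mm wide standing 4.6 mm into it on the +x side over its full height. A dark drilled dot on each face marks the tab's side. 0.16 kg. Point: its centre, 9 mm above its underside; x points to the tab.
- spacer_3_centre (a point): Spacer ring 4 of 4, all alike (may be absent): bare steel, 18 mm thick, 66 mm across, two parallel flats 48 mm apart (faces at +y and -y, 42 mm long) to grip it by. Bore 28 mm wide, with a tab 6 mm wide standing 4.6 mm into it on the +x side over its full height. A dark drilled dot on each face marks the tab's side. 0.16 kg. Point: its centre, 9 mm above its underside; x points to the tab.
- collar_centre (a point): Clamp collar: dark steel plate with round ends, 100 mm long (x), 46 mm wide (y), 18 mm thick; grip it across the straight sides. Bore 28 mm wide, with a tab 6 mm wide standing 4.6 mm into it on the +x side over its full height. 0.26 kg. Two captive screws stand on its upper face 36 mm either side of the bore's axis along x. Point: its centre, 9 mm above its underside; x points to the tab.
- screw_a (a joint): Turn of the captive screw on the collar's +x (tab) end, rad: grows as the screw turns clockwise seen from above; 0 to 0.3 at the start (loose), 1.5 at its stop (tight). Stays where it is left; takes about 0.1 N m.
- screw_a_head (a point): Middle of the top of that screw's head: 26 mm across, its top 9 mm above the collar's upper face, with a slot across it 7.5 mm wide and 7 mm deep, open at both ends. x points along the slot and turns with the screw.
- screw_b (a joint): Turn of the captive screw on the collar's -x end, rad: grows as the screw turns clockwise seen from above; 0 to 0.3 at the start (loose), 1.5 at its stop (tight). Stays where it is left; takes about 0.1 N m.
- screw_b_head (a point): Middle of the top of that screw's head: 26 mm across, its top 9 mm above the collar's upper face, with a slot across it 7.5 mm wide and 7 mm deep, open at both ends. x points along the slot and turns with the screw.
- driver_handle (a point): Slotted driver, upright in its stand, blade down, 0.14 kg, 117 mm long. From the tip: blade 20 mm wide (x), 4 mm thick (2.4 at the tip), 10 mm long; round barrel 20 mm thick to 52 mm; guard disc 34 mm wide to 57 mm, which rests on the stand; square black handle 24 x 24 mm to 117 mm, its flats facing x and y. Point: the handle's centre, 87 mm above the tip; z upward.
- driver_tip (a point): Middle of the driver's blade tip; axes as the handle's.
- stand_mouth (a point): Driver stand, fixed to the bench: aluminium block 64 x 64 mm, 54 mm high, with an upright hole 26 mm in diameter through its middle. Point: the middle of the hole's mouth, 54 mm above the bench.
- kapton_tape: Bystander: amber tape roll, 78 mm across, 11 mm high. Origin at the middle of its underside.
- side_cutters: Bystander: red-handled side cutters, 94 mm long. Origin at the middle of its underside.
- dark_box: Bystander: small dark box, 40 x 75 x 32 mm. Origin at the middle of its underside.
- white_tape: Bystander: white tape roll, 70 mm across, 18 mm high. Origin at the middle of its underside.

How it is judged:
On the way, in this order (a step that is already met when the one before it is completed fails the run):
1. every spacer ring present is keyed on the shaft, down home below the shoulder (horizontal distance between each of spacer_0_centre, spacer_1_centre, spacer_2_centre, spacer_3_centre and shaft_top below 0.004 m and height (world z) of each of spacer_0_centre, spacer_1_centre, spacer_2_centre, spacer_3_centre below 0.093 m and angle between the x axis of each of spacer_0_centre, spacer_1_centre, spacer_2_centre, spacer_3_centre and the x axis of arbor, either way round below 0.2 rad), for 0.2 s.
2. the collar is keyed on the shaft on top of the spacers, screw heads up (all of step 1 and horizontal distance between collar_centre and shaft_top below 0.004 m and height (world z) of collar_centre below 0.11 m and angle between the x axis of collar_centre and the x axis of arbor, either way round below 0.2 rad and angle between collar_centre's own z axis and vertical below 0.08 rad and z of each of spacer_0_centre, spacer_1_centre, spacer_2_centre, spacer_3_centre in the frame of collar_centre below -0.012 m), for 0.2 s.
3. one screw is at its stop, with the driver's blade in its slot (((value of joint screw_a above 1.25 rad and distance between driver_tip and screw_a_head below 0.015 m) or (value of joint screw_b above 1.25 rad and distance between driver_tip and screw_b_head below 0.015 m))), for 0.1 s.
4. both screws are at their stops, with the driver's blade in the second one's slot (value of joint each of screw_a, screw_b above 1.25 rad and (distance between driver_tip and screw_a_head below 0.015 m or distance between driver_tip and screw_b_head below 0.015 m)), for 0.1 s.
At the end, for the whole second after the job is handed in: All spacers present are keyed on the shaft (4 mm off axis, centres under 93 mm height), the collar keyed on top, heads up (centre under 110 mm), both screws past 1.25 rad, the driver upright in its stand (handle within 8 mm of the hole's axis, 83 to 95 mm high) (all of step 2 and value of joint each of screw_a, screw_b above 1.25 rad and horizontal distance between driver_handle and stand_mouth below 0.008 m and height (world z) of driver_handle between 0.083 and 0.095 m and angle between driver_handle's own z axis and vertical below 0.12 rad); the robot touches nothing.
It fails at once if a bystander is pushed more than 5 cm away (distance of any of kapton_tape, side_cutters, dark_box, white_tape from where it was at the start of the episode above 0.05 m).
Of spacer_0, spacer_1, spacer_2, spacer_3 only 3 to 4 are there at a start; the rules pass over those that are not, and their reading is None.
At some moment in a run one of spacer_0, spacer_1, spacer_2, spacer_3, collar may be knocked a few centimetres aside while the robot is not near it.
It also fails if it takes over 210 s, if anything falls off the work surface, if the arm or the gripper's body presses on something with over 40 N, if the wrist force passes 120 N, or if a joint passes its speed limit or range.

## Robot

A 6-joint arm with a two-finger parallel gripper is mounted at the origin on a cart in front of the work surface, level with it; the furniture and walls round the work are solid. World frame = base frame: x ahead of the robot, y to its left, z up, the work surface at z = 0. Lengths are in m, angles in rad, forces in N, time in s.
With the tool pointing down it reaches from about 0.35 to 0.775 m from the base axis. Payload 7.3 kg.
Tool frame: the origin (TCP) lies midway between the tips of the shut fingers; the grasp point (between the pads) lies 19 mm behind it (robot.grip_depth is the z of the grasp point in the tool frame, in m); z points along the fingers, y is the line along which they close (so a half turn about z gives the same grasp; the last joint's range is limited). The gripper opens to 92 mm and grips with 3 to 60 N. Pads are 19 mm wide; open, the fingers measure 130 mm over their backs; the gripper's body (75 mm by 190 mm) begins 47 mm behind the grasp point.
Start: joints at [-1.298, 0.342, 1.524, -0, 1.275, -0.146], TCP at [0.214, -0.48, 0.227] pointing down, gripper open.
Joint ranges: [-2.53, 2.53], [-0.77, 2.02], [0.04, 2.7], [-1, 4.14], [0.28, 2.66], [-3.11, 3.11]. Speed limits (rad/s): [2.57, 2.57, 3.14, 3.14, 3.14, 3.14].

## Interface

Orientations are given as [roll, pitch, yaw] about the fixed x, y, z axes, in that order (R = Rz(yaw) Ry(pitch) Rx(roll)).
In Python, from cell import robot, viewer gives the robot as it stands.
- The arm moves only by the tool step_arm, never from a script. Its argument "increments" is a list of rows, each an object with "delta_pos": the shift along the tool's x, y, z in cm, a list of three; "dr": the turn, a rotation vector about the tool's x, y, z in degrees, a list of three; "fingers": the closure, from -1 (fully open) to 1 (shut), so that 0 is half open. In form: [{"delta_pos": [tx, ty, tz], "dr": [wx, wy, wz], "fingers": fingers}, ...]. A call has exactly 5 rows; each row is the pose to reach, as a shift and turn from the pose commanded when the call began, along the tool's axes at that moment; what a row does not reach only later rows make up. A row lasts 1/8 s, in which the tool goes at most 62.5 mm and 10.7 degrees, less where a joint would pass 70% of its speed; a pose out of reach is approached as far as the arm can. A call with a gripper value outside its range is refused whole. The fingers move at their own pace and stop on an object; "newtons" is the grip in N (left out, the last holds). Time passes only in rows, so rows that repeat a pose let the fingers close, or fill a call up. It gives the time, the measured TCP pose, the force, the opening and the grip force at its end, in the units of the state.
- robot.observe(): the state, without advancing time (a new reading comes with each control period).
- viewer.read_camera(name): name is "side" or "top"; returns the picture (400x640x3 uint8, red, green, blue); there is no depth.
- viewer.camera_params(name): a dict with "K" (3x3 intrinsics, pixels), "T" (4x4, takes a point from camera to world coordinates). Camera axes: x right, y down, z forward; pixel columns grow to the right and rows downward; lengths in m; the calibration is good to about 2 mm. A picture is of the moment at which its call begins. camera_params takes no time and is no camera call.
- robot.hand_in(): hands the job in; it is judged then, once.
The state is a dict: "time": time; "qpos": joint angles; "qvel": joint speeds; "joint_efforts": joint torques, N m; "tool_pos": TCP position; "tool_rot": TCP orientation; "contact_force": force on the tool from outside, world axes, zero at the start; "torque": the same for the moment, N m; "opening": finger opening in m; "grip_force": force on a finger pad.
Only numpy, scipy, OpenCV 4.12 (cv2) and the standard library are available. Lean on these libraries where they do the work, as an engineer would, in place of code of your own. Each camera call takes 0.05 s, during which the arm holds its last target. There are 200 camera calls.

## Working session

There is one attempt and no reset: what is moved stays moved. The work goes in short steps, Python scripts to look and compute and a tool call to move; the robot and the scene stay as the last step left them, time stands still between calls to the robot, and variables do not carry over. Pictures are saved under pics/ and viewed, at most 14 in all, crops included, and the job is handed in when it is done.

Besides the shell and the picture viewer there is one more tool, called after "Request:" by a JSON object that holds its "api" and its "payload", one argument or row to a line. step_arm: Moves the arm, as the interface text tells. Its arguments: {"type":"object","properties":{"increments":{"type":"array"},"newtons":{"type":"number"}},"required":["increments"]}

```bash
mkdir -p pics; python3 - <<'E'
from cell import robot, viewer
import cv2
for n in("top","side"):
    cv2.imwrite(f"pics/{n}0.png",cv2.cvtColor(viewer.read_camera(n),cv2.COLOR_RGB2BGR))
    p=viewer.camera_params(n);print(n,p["K"],p["T"])
print(robot.observe(),robot.grip_depth)
E
```

```text
top [[378.93172421   0.         325.11795573]
 [  0.         378.93172421 192.88287321]
 [  0.           0.           1.        ]] [[-0.14809613 -0.96332765  0.22375741  0.28388295]
 [-0.98895162  0.14573933 -0.02710609 -0.08404793]
 [-0.00649821 -0.22529956 -0.97426787  1.18750203]
 [ 0.          0.          0.          1.        ]]
side [[367.48612292   0.         323.44967511]
 [  0.         367.48612292 195.39793978]
 [  0.           0.           1.        ]] [[-0.96437245 -0.16503975  0.20675506  0.32715844]
 [-0.26447836  0.58350675 -0.76783531  0.55435889]
 [ 0.00608037 -0.79516146 -0.60636728  0.64882511]
 [ 0.          0.          0.          1.        ]]
{'time': 0.1, 'qpos': array([-1.29798578e+00,  3.42648523e-01,  1.52486922e+00, -1.21236175e-05,
        1.27540261e+00, -1.46007542e-01]), 'qvel': array([-0.0008539 , -0.0019333 , -0.00220657, -0.00020421,  0.00097144,
       -0.00169243]), 'joint_efforts': array([ 2.10190083e-03, -4.32003665e+01, -2.44694388e+01,  7.19562708e-02,
        5.26588317e-02, -5.67088205e-05]), 'tool_pos': array([ 0.21342814, -0.47928718,  0.22613505]), 'tool_rot': array([-3.14027740e+00, -1.81695254e-04,  4.18821505e-01]), 'contact_force': array([-0.0579988 ,  0.36554233,  0.57124768]), 'torque': array([ 0.01307395,  0.05806518, -0.0179088 ]), 'grip_force': 0.0, 'opening': 0.09157763225753612} -0.0188
```

View pics/top0.png

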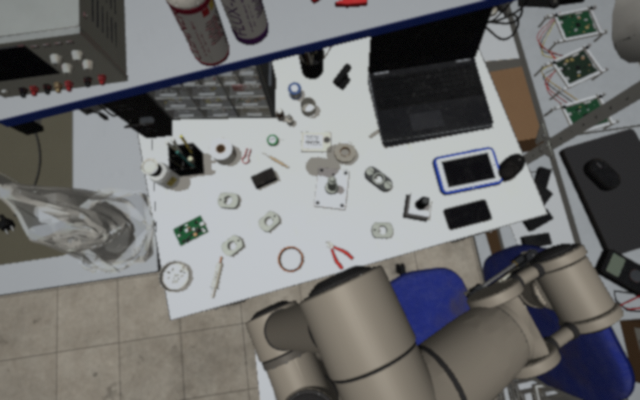

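View pics/side0.png

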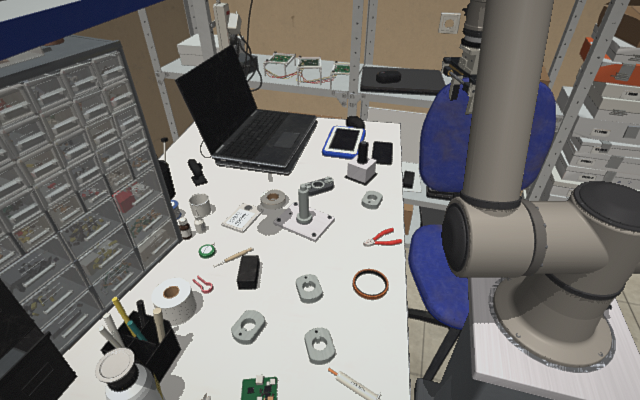

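Top: rings at about (229,200), (269,221), (233,245), (382,230); collar (378,178); arbor (333,187); driver stand (417,207). Side: rings at (309,288), (249,326), (319,345), (372,200); collar (318,186); stand (362,168).

```bash
cat > h.py <<'E'
from cell import robot, viewer
import cv2, numpy as np
def params(n):
    p=viewer.camera_params(n); return np.array(p["K"]),np.array(p["T"])
def toworld(n,uv,z):
    K,T=params(n); uv=np.atleast_2d(np.array(uv,float))
    d=(T[:3,:3]@np.linalg.inv(K)@np.c_[uv,np.ones(len(uv))].T).T
    s=(z-T[2,3])/d[:,2]; return (T[:3,3]+d*s[:,None])[:,:2]
def topix(n,P):
    K,T=params(n); P=np.atleast_2d(np.array(P,float))
    c=(P-T[:3,3])@T[:3,:3]; q=c@K.T; return q[:,:2]/q[:,2:]
def ortho(img,n,x0,y0,w,h,z,s):
    """top-down map: image right = world -y, up = +x; s px/m; (x0,y0) centre"""
    pts=[(x0+h/2,y0+w/2),(x0+h/2,y0-w/2),(x0-h/2,y0-w/2),(x0-h/2,y0+w/2)]
    src=topix(n,[(a,b,z) for a,b in pts]).astype(np.float32)
    W,H=int(w*s),int(h*s)
    M=cv2.getPerspectiveTransform(src,np.float32([(0,0),(W,0),(W,H),(0,H)]))
    return cv2.warpPerspective(img,M,(W,H),flags=cv2.INTER_CUBIC)
E
python3 - <<'E'
from h import *
t=cv2.imread("pics/top0.png");s=cv2.imread("pics/side0.png")
tp=dict(r0=(229,200),r1=(269,221),r2=(233,245),r3=(382,230),col=(378,178),arb=(333,187),st=(417,207))
sp=dict(r0=(249,326),r1=(309,288),r2=(319,345),r3=(372,200),col=(318,186),arb=(304,205),st=(362,168))
tiles=[]
for k in tp:
    a=toworld("top",tp[k],.018)[0];b=toworld("side",sp[k],.018)[0];print(k,a.round(3),b.round(3))
    if k in("arb","st"):b=a
    tiles.append(np.vstack([ortho(s,"side",*b,.12,.12,.018,1600),ortho(t,"top",*b,.12,.12,.018,1600)]))
im=np.hstack(tiles);print(im.shape)
cv2.imwrite("pics/tiles.png",cv2.resize(im,(800,int(im.shape[0]*800/im.shape[1]))))
cv2.imwrite("pics/sc.png",cv2.resize(s[130:380,210:420],None,fx=2.4,fy=2.4,interpolation=cv2.INTER_CUBIC))
E
```

```text
r0 [0.575 0.187] [0.571 0.195]
r1 [0.49 0.07] [0.486 0.077]
r2 [0.432 0.188] [0.43  0.197]
r3 [ 0.41  -0.273] [ 0.406 -0.261]
col [ 0.575 -0.291] [ 0.57  -0.284]
arb [ 0.568 -0.144] [ 0.582 -0.188]
st [ 0.464 -0.395] [ 0.463 -0.414]
(384, 1344, 3)
```

View pics/tiles.png

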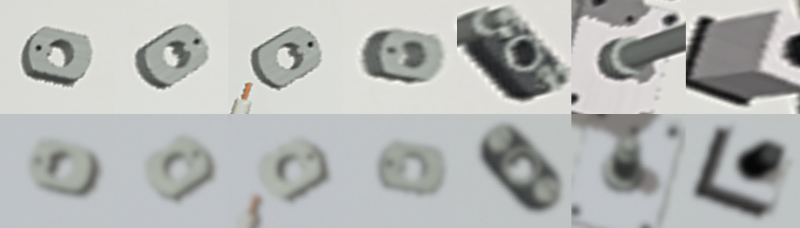

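View pics/sc.png

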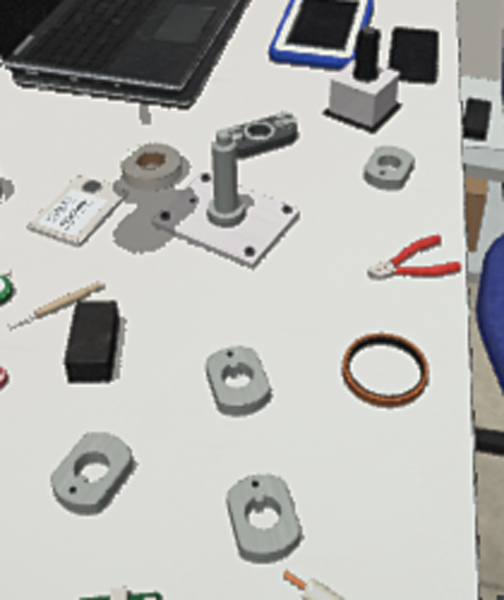

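The rings show dots clearly in the side view; the top view is blurrier. Next I measure by segmentation, and look closer at arbor and collar.

```bash
cat >> h.py <<'E'
def ring(img,n,x0,y0,z=.018,s=4000,w=.11,dbg=None):
    """top face of a spacer: 3-level kmeans on grey, filled contour, centroid; flats by minAreaRect; dot"""
    o=ortho(img,n,x0,y0,w,w,z,s); g=cv2.cvtColor(o,cv2.COLOR_BGR2GRAY)
    _,lab,c=cv2.kmeans(g.reshape(-1,1).astype(np.float32),3,None,(3,50,.5),3,cv2.KMEANS_PP_CENTERS)
    k=np.argsort(c.ravel()); m=(lab.reshape(g.shape)==k[1]).astype(np.uint8)
    m=cv2.morphologyEx(m,cv2.MORPH_OPEN,np.ones((11,11)))
    cs,_=cv2.findContours(m,cv2.RETR_EXTERNAL,cv2.CHAIN_APPROX_NONE)
    ct=max(cs,key=cv2.contourArea); h=cv2.convexHull(ct); M=cv2.moments(h)
    u,v=M["m10"]/M["m00"],M["m01"]/M["m00"]; (cu,cv_),(rw,rh),ang=cv2.minAreaRect(h)
    f=lambda u,v:(x0-(v-w*s/2)/s, y0-(u-w*s/2)/s)
    if rw<rh: ang+=90
    if dbg: cv2.drawContours(o,[h],-1,(0,0,255),2); cv2.imwrite(dbg,o)
    return np.array(f(u,v)),(rw/s*1e3,rh/s*1e3),np.degrees(np.arctan2(-np.cos(np.radians(ang)),-np.sin(np.radians(ang)))),c.ravel()[k]
E
python3 - <<'E'
from h import *
t=cv2.imread("pics/top0.png");s=cv2.imread("pics/side0.png")
for k,b in dict(r0=(.571,.195),r1=(.486,.077),r2=(.43,.197),r3=(.406,-.261)).items():
  for n,i in(("side",s),("top",t)):
    c,d,a,l=ring(i,n,*b,dbg=f"pics/d_{k}{n}.png");print(k,n,c.round(4),np.round(d,1),round(a%180,1),l.round())
T=[ortho(s,"side",.58,-.145,.19,.19,.012,2000),ortho(t,"top",.58,-.145,.19,.19,.012,2000)]
B=[ortho(s,"side",.575,-.285,.13,.13,.027,2923),ortho(t,"top",.575,-.285,.13,.13,.027,2923)]
D=[cv2.resize(cv2.imread(f"pics/d_r{k}side.png"),(190,190)) for k in range(4)]
im=np.vstack([np.hstack([x[:380,:380] for x in T]),np.hstack(D)[:, :760]])
cv2.imwrite("pics/arb.png",im)
cv2.imwrite("pics/col.png",np.hstack([cv2.resize(x,(380,380)) for x in B]))
E
```

```text
r0 side [0.5752 0.192 ] [66.2 48.2] 77.5 [ 93. 164. 219.]
r0 top [0.5725 0.1864] [78.5 56.9] 76.0 [127. 167. 193.]
r1 side [0.4888 0.0716] [50.1 65.7] 127.2 [101. 167. 221.]
r1 top [0.4877 0.0674] [60.5 72.3] 124.1 [135. 169. 193.]
r2 side [0.4308 0.1926] [50.3 66.6] 124.4 [102. 165. 219.]
r2 top [0.4312 0.1894] [62.1 71.1] 150.4 [135. 172. 193.]
r3 side [ 0.4092 -0.2731] [66.1 50.4] 76.0 [102. 166. 221.]
r3 top [ 0.4129 -0.2737] [73.6 44.9] 80.7 [148. 164. 193.]
```

View pics/arb.png

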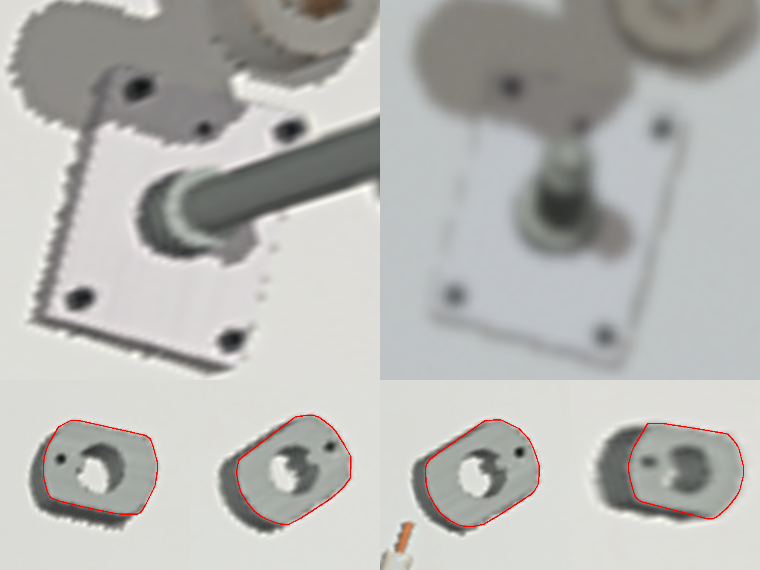

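View pics/col.png

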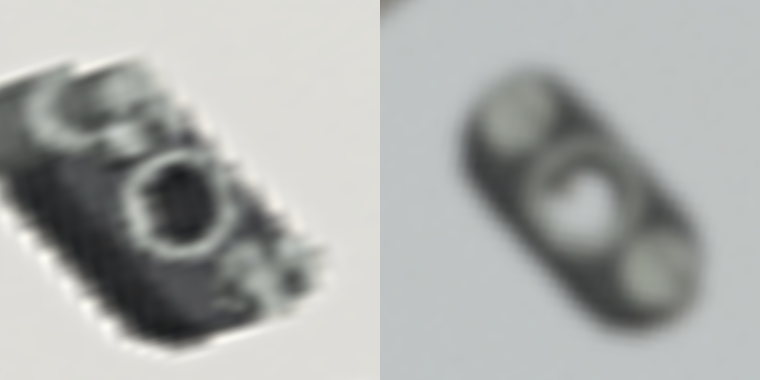

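Arbor: corner holes average to axis ≈(.5686,−.1406), keyway dot on the far plate edge, so keyway yaw ≈ −15.6°. The ring outlines fit the side view well (dots at tab ends). The collar's tab appears toward its upper-left screw (yaw ≈ 42°).

```bash
cat >> h.py <<'E'
def state():
    o=robot.observe(); return np.array(o["tool_pos"]),np.degrees(o["tool_rot"][2]),o
def plan(*wps,start=None):
    """wps: (x,y,z,yawdeg); prints tool-frame shift cm and tool-z turn deg per call"""
    if start is None:
        p,y,o=state(); print("t",round(o["time"],2),"tcp",p.round(4),"rot",np.degrees(o["tool_rot"]).round(2),"q6",np.degrees(o["qpos"][5]).round(),"F",o["contact_force"].round(1),"open",round(o["opening"],4))
    else: p,y=np.array(start[:3]),start[3]
    for w in wps:
        d=np.array(w[:3])-p; c,s=np.cos(np.radians(y)),np.sin(np.radians(y))
        print(w,"->",np.round(100*np.array([d[0]*c+d[1]*s,d[0]*s-d[1]*c,-d[2]]),2),"dr z",round(-(w[3]-y),1))
        p,y=np.array(w[:3]),w[3]
E
python3 - <<'E'
from h import *
plan((.35,-.2,.22,-15),(.4885,.072,.10,-52.8),(.4885,.072,.003,-52.8))
E
```

```text
t 0.1 tcp [ 0.2134 -0.4793  0.2261] rot [-1.7992e+02 -1.0000e-02  2.4000e+01] q6 -8.0 F [-0.1  0.4  0.6] open 0.0916
(0.35, -0.2, 0.22, -15) -> [ 23.83 -19.96   0.61] dr z 39.0
(0.4885, 0.072, 0.1, -52.8) -> [  6.34 -29.86  12.  ] dr z 37.8
(0.4885, 0.072, 0.003, -52.8) -> [ 0.  -0.   9.7] dr z -0.0
```

Request:
{"api": "step_arm", "payload": {
  "increments": [
    {"delta_pos":[4.8,-4.0,0.1],"dr":[0,0,7.8],"fingers":-0.5},
    {"delta_pos":[9.5,-8.0,0.2],"dr":[0,0,15.6],"fingers":-0.5},
    {"delta_pos":[14.3,-12.0,0.4],"dr":[0,0,23.4],"fingers":-0.5},
    {"delta_pos":[19.1,-16.0,0.5],"dr":[0,0,31.2],"fingers":-0.5},
    {"delta_pos":[23.8,-20.0,0.6],"dr":[0,0,39],"fingers":-0.5}
  ],
  "newtons": 30
}}

```text
time: 0.72
tool_pos: [0.3495, -0.1996, 0.2206]
tool_rot: [-3.142, -0.0, -0.263]
contact_force: [1.7, -0.2, 0.1]
opening: 0.0689
grip_force: 0.0
```

Request:
{"api": "step_arm", "payload": {
  "increments": [
    {"delta_pos":[1.3,-6.0,2.4],"dr":[0,0,7.6],"fingers":-0.5},
    {"delta_pos":[2.5,-12.0,4.8],"dr":[0,0,15.1],"fingers":-0.5},
    {"delta_pos":[3.8,-18.0,7.2],"dr":[0,0,22.7],"fingers":-0.5},
    {"delta_pos":[5.1,-24.0,9.6],"dr":[0,0,30.2],"fingers":-0.5},
    {"delta_pos":[6.3,-29.9,12],"dr":[0,0,37.8],"fingers":-0.5}
  ]
}}

```text
time: 1.35
tool_pos: [0.48, 0.0592, 0.1061]
tool_rot: [3.142, -0.0, -0.922]
contact_force: [0.7, -1.4, -0.6]
opening: 0.069
grip_force: 0.0
```

```bash
python3 - <<'E'
from h import *
plan((.4885,.072,.10,-52.8),(.4885,.072,.003,-52.8))
s=cv2.cvtColor(viewer.read_camera("side"),cv2.COLOR_RGB2BGR);t=cv2.cvtColor(viewer.read_camera("top"),cv2.COLOR_RGB2BGR)
cv2.imwrite("pics/a1.png",np.hstack([cv2.resize(s[120:340,220:400],None,fx=2.2,fy=2.2),cv2.resize(t[150:270,200:330],None,fx=3,fy=3)[:484] if 0 else cv2.resize(t[140:272,210:310],(367,484))]))
E
```

```text
t 1.35 tcp [0.48   0.0592 0.1061] rot [ 1.800e+02 -1.000e-02 -5.285e+01] q6 141.0 F [ 0.7 -1.4 -0.6] open 0.069
(0.4885, 0.072, 0.1, -52.8) -> [-0.51 -1.45  0.61] dr z -0.1
(0.4885, 0.072, 0.003, -52.8) -> [ 0.  -0.   9.7] dr z -0.0
```

View pics/a1.png

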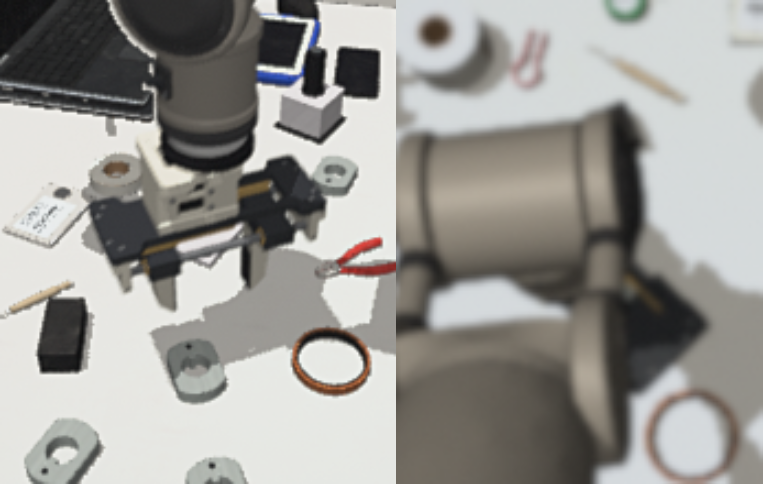

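The gripper hovers over ring 1, roughly aligned; the arm blocks the top view here. Checking where it settles.

```bash
python3 - <<'E'
from h import *
plan((.4885,.072,.10,-52.8),(.4885,.072,.003,-52.8))
E
```

```text
t 1.45 tcp [0.4794 0.0618 0.1043] rot [179.88   0.18 -52.53] q6 141.0 F [-0.5 -0.8  0.1] open 0.0687
(0.4885, 0.072, 0.1, -52.8) -> [-0.26 -1.34  0.43] dr z 0.3
(0.4885, 0.072, 0.003, -52.8) -> [ 0.  -0.   9.7] dr z -0.0
```

Request:
{"api": "step_arm", "payload": {
  "increments": [
    {"delta_pos":[-0.3,-1.3,2.4],"dr":[0,0,0.3],"fingers":-0.5},
    {"delta_pos":[-0.3,-1.3,5.0],"dr":[0,0,0.3],"fingers":-0.5},
    {"delta_pos":[-0.3,-1.3,8.0],"dr":[0,0,0.3],"fingers":-0.5},
    {"delta_pos":[-0.3,-1.3,10.0],"dr":[0,0,0.3],"fingers":-0.5},
    {"delta_pos":[-0.3,-1.3,10.0],"dr":[0,0,0.3],"fingers":-0.5}
  ]
}}

```text
time: 2.08
tool_pos: [0.4866, 0.0671, 0.0059]
tool_rot: [3.139, 0.002, -0.923]
contact_force: [0.3, 0.7, 0.6]
opening: 0.069
grip_force: 0.0
```

Request:
{"api": "step_arm", "payload": {
  "increments": [
    {"delta_pos":[0,0,0],"dr":[0,0,0],"fingers":0.3},
    {"delta_pos":[0,0,0],"dr":[0,0,0],"fingers":0.3},
    {"delta_pos":[0,0,0],"dr":[0,0,0],"fingers":0.3},
    {"delta_pos":[0,0,0],"dr":[0,0,0],"fingers":0.3},
    {"delta_pos":[0,0,-2],"dr":[0,0,0],"fingers":0.3}
  ]
}}

```text
time: 2.7
tool_pos: [0.4868, 0.0676, 0.0264]
tool_rot: [3.139, 0.002, -0.923]
contact_force: [0.2, 0.8, -1.9]
opening: 0.0477
grip_force: 29.8
```

```bash
python3 - <<'E'
from h import *
plan((.4885,.072,.15,-52.8),(.5686,-.1406,.15,-15.6))
E
```

```text
t 2.7 tcp [0.4868 0.0676 0.0264] rot [ 1.7986e+02  1.0000e-01 -5.2900e+01] q6 142.0 F [ 0.2  0.8 -1.9] open 0.0477
(0.4885, 0.072, 0.15, -52.8) -> [ -0.25  -0.4  -12.36] dr z -0.1
(0.5686, -0.1406, 0.15, -15.6) -> [21.78  6.47 -0.  ] dr z -37.2
```

Request:
{"api": "step_arm", "payload": {
  "increments": [
    {"delta_pos":[0,0,-5],"dr":[0,0,0],"fingers":0.3},
    {"delta_pos":[0,0,-10],"dr":[0,0,0],"fingers":0.3},
    {"delta_pos":[0,0,-13.5],"dr":[0,0,0],"fingers":0.3},
    {"delta_pos":[4,1.2,-13.5],"dr":[0,0,-7],"fingers":0.3},
    {"delta_pos":[8,2.4,-13.5],"dr":[0,0,-14],"fingers":0.3}
  ]
}}

```text
time: 3.32
tool_pos: [0.5171, -0.0112, 0.1626]
tool_rot: [-3.141, -0.001, -0.674]
contact_force: [0.8, -0.2, -1.8]
opening: 0.0476
grip_force: 29.8
```

Request:
{"api": "step_arm", "payload": {
  "increments": [
    {"delta_pos":[4,0,0],"dr":[0,0,-6],"fingers":0.3},
    {"delta_pos":[8,0,0],"dr":[0,0,-12],"fingers":0.3},
    {"delta_pos":[11,0,0],"dr":[0,0,-18],"fingers":0.3},
    {"delta_pos":[12,0,0],"dr":[0,0,-23],"fingers":0.3},
    {"delta_pos":[12,0,0],"dr":[0,0,-23],"fingers":0.3}
  ]
}}

```text
time: 3.95
tool_pos: [0.6102, -0.0864, 0.1612]
tool_rot: [3.141, 0.001, -0.279]
contact_force: [-1.0, 1.1, -2.0]
opening: 0.0474
grip_force: 29.8
```

```bash
python3 - <<'E'
from h import *
plan((.5705,-.142,.15,-15.6))
E
```

```text
t 3.95 tcp [ 0.6102 -0.0864  0.1612] rot [ 1.7999e+02  8.0000e-02 -1.6000e+01] q6 91.0 F [-1.   1.1 -2. ] open 0.0474
(0.5705, -0.142, 0.15, -15.6) -> [-2.28  6.44  1.12] dr z -0.4
```

Request:
{"api": "step_arm", "payload": {
  "increments": [
    {"delta_pos":[-0.8,2.5,0.3],"dr":[0,0,-0.4],"fingers":0.3},
    {"delta_pos":[-1.6,4.5,0.6],"dr":[0,0,-0.4],"fingers":0.3},
    {"delta_pos":[-2.3,6.4,1.0],"dr":[0,0,-0.4],"fingers":0.3},
    {"delta_pos":[-2.3,6.4,1.1],"dr":[0,0,-0.4],"fingers":0.3},
    {"delta_pos":[-2.3,6.4,1.1],"dr":[0,0,-0.4],"fingers":0.3}
  ]
}}

```text
time: 4.58
tool_pos: [0.5708, -0.1412, 0.1511]
tool_rot: [-3.141, -0.0, -0.271]
contact_force: [-0.3, 0.1, -2.0]
opening: 0.0474
grip_force: 29.8
```

```bash
python3 - <<'E'
from h import *
plan((.5705,-.142,.15,-15.6))
s=cv2.cvtColor(viewer.read_camera("side"),cv2.COLOR_RGB2BGR); cv2.imwrite("pics/s2.png",s)
p,y,o=state(); zt=p[2]+.012
print("ring pred px",topix("side",[(*p[:2],zt)]),"shaft",topix("side",[(.5679,-.1424,.11),(.5679,-.1424,.024)]))
print("tcp",topix("side",[p]))
a=cv2.resize(s[130:250,250:370],None,fx=5,fy=5,interpolation=cv2.INTER_CUBIC); cv2.imwrite("pics/s2c.png",a)
E
```

```text
t 4.58 tcp [ 0.5708 -0.1412  0.1511] rot [-1.7998e+02 -2.0000e-02 -1.5550e+01] q6 84.0 F [-0.3  0.1 -2. ] open 0.0474
(0.5705, -0.142, 0.15, -15.6) -> [-0.01  0.09  0.11] dr z 0.0
ring pred px [[300.77802339 170.40063469]] shaft [[302.82234269 188.20442458]
 [303.73917779 214.6719276 ]]
tcp [[300.93393452 174.56311008]]
```

View pics/s2c.png

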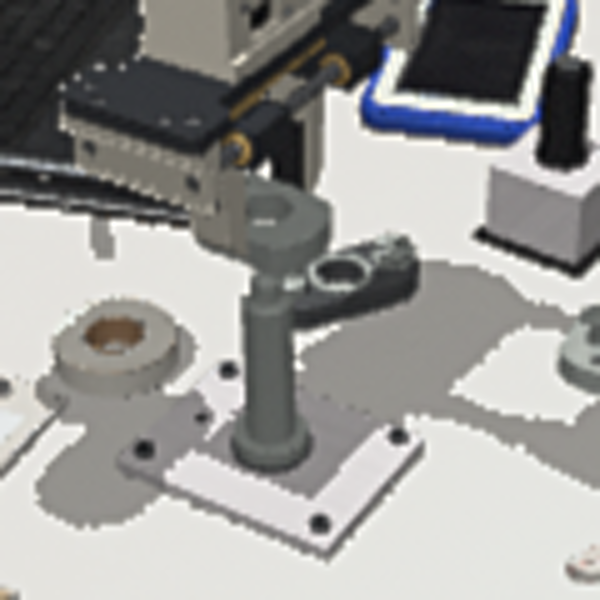

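Ring is held with its left/right extent at crop columns 195–331 (mid 263) while the shaft axis is at ≈270.5, so the ring sits ~3 mm too far +x. Checking the predicted extents numerically.

```bash
python3 - <<'E'
from h import *
p,y,o=state(); s=cv2.imread("pics/s2.png")
a=np.linspace(0,2*np.pi,721); X=.033*np.cos(a); Y=np.clip(.033*np.sin(a),-.024,.024)
def ext(c,yaw,z0):
    r=np.radians(yaw); P=[(c[0]+x*np.cos(r)-q*np.sin(r),c[1]+x*np.sin(r)+q*np.cos(r),z) for x,q in zip(X,Y) for z in(z0,z0+.018)]
    return (topix("side",P)-[250,130])*5
e=ext(p[:2],y,p[2]-.006);print("ring pred crop u",e[:,0].min(),e[:,0].max(),"v max",e[:,1].max())
for d in([.01,0],[0,.01]):
    f=ext(p[:2]+d,y,p[2]-.006);print(d,f[:,0].min(),f[:,0].max(),f[:,1].max())
# shaft silhouette pred for arbor guess, per-height
for z in(.03,.1): print("shaft",z,(topix("side",[(.5679,-.1424,z)])-[250,130])*5)
c=.02*np.array([np.cos(a),np.sin(a)]).T+[.5679,-.1424]
q=(topix("side",np.c_[c,np.full(721,.012)])-[250,130])*5;print("seat bottom vmax",q[:,1].max(),q[:,0].min(),q[:,0].max())
g=cv2.cvtColor(s,cv2.COLOR_BGR2GRAY)
print("col 304",[(v,int(g[v,304])) for v in range(178,192)]); print([(v,int(g[v,304])) for v in range(214,228)])
print("row 200",[(u,int(g[200,u])) for u in range(294,316)]);print("row 180 R",[(u,int(g[176,u])) for u in range(308,322)]);print("L",[(u,int(g[178,u])) for u in range(284,296)])
E
```

```text
ring pred crop u 184.6563741031764 323.2203274922213 v max 271.9037487256591
[0.01, 0] 164.91812677017975 303.46947088669765 268.53447918070617
[0, 0.01] 177.45008845917226 317.33208106852317 283.9278314479472
shaft 0.03 [[268.39222368 414.59332675]]
shaft 0.1 [[264.67152892 307.18306334]]
seat bottom vmax 465.9222199872829 231.37239308668683 307.1621221655815
col 304 [(178, 109), (179, 108), (180, 96), (181, 94), (182, 94), (183, 94), (184, 94), (185, 105), (186, 116), (187, 103), (188, 92), (189, 90), (190, 94), (191, 113)]
[(214, 96), (215, 95), (216, 95), (217, 95), (218, 97), (219, 108), (220, 111), (221, 97), (222, 93), (223, 69), (224, 80), (225, 136), (226, 162), (227, 226)]
row 200 [(294, 230), (295, 231), (296, 233), (297, 235), (298, 166), (299, 81), (300, 81), (301, 90), (302, 93), (303, 93), (304, 95), (305, 95), (306, 87), (307, 74), (308, 106), (309, 232), (310, 161), (311, 140), (312, 142), (313, 145), (314, 145), (315, 146)]
row 180 R [(308, 111), (309, 111), (310, 111), (311, 113), (312, 111), (313, 96), (314, 75), (315, 81), (316, 165), (317, 235), (318, 230), (319, 228), (320, 228), (321, 228)]
L [(284, 228), (285, 228), (286, 228), (287, 231), (288, 232), (289, 149), (290, 90), (291, 86), (292, 100), (293, 109), (294, 113), (295, 119)]
```

```bash
python3 - <<'E'
from h import *
for n,f,z in(("side","pics/s2.png",.012),("side","pics/side0.png",.012),("top","pics/top0.png",.012)):
    o=ortho(cv2.imread(f),n,.5686,-.1406,.15,.15,z,2000); g=cv2.GaussianBlur(cv2.cvtColor(o,cv2.COLOR_BGR2GRAY),(0,0),2)
    r=np.radians(-15.6);C=[]
    # seed each corner hole from eyeballed spacing, refine by dark centroid
    for (a,b) in((.0545,.039),(.0545,-.039),(-.0545,.039),(-.0545,-.039)):
        x=a*np.cos(r)-b*np.sin(r);y=a*np.sin(r)+b*np.cos(r);u,v=150-y*2000,150-x*2000
        for _ in range(4):
            u0,v0=int(u)-16,int(v)-16;w=g[max(v0,0):v0+33,max(u0,0):u0+33].astype(float);w=np.clip(np.percentile(w,40)-15-w,0,None)
            V,U=np.mgrid[:w.shape[0],:w.shape[1]];u=max(u0,0)+(U*w).sum()/(w.sum()+1e-9);v=max(v0,0)+(V*w).sum()/(w.sum()+1e-9)
        C.append((.5686-(v-150)/2000,-.1406-(u-150)/2000))
    C=np.array(C);print(f,C.round(4).tolist(),C.mean(0).round(4))
g=cv2.cvtColor(cv2.imread("pics/s2.png"),cv2.COLOR_BGR2GRAY)
for u in(300,308,310): print(u,[(v,int(g[v,u])) for v in range(180,190)])
E
```

```text
pics/s2.png [[0.6311, -0.1197], [0.61, -0.1948], [0.5258, -0.0902], [0.5051, -0.1662]] [ 0.568  -0.1427]
pics/side0.png [[0.6311, -0.1197], [0.61, -0.1949], [0.5258, -0.0902], [0.5051, -0.1659]] [ 0.568  -0.1427]
pics/top0.png [[0.6318, -0.1156], [0.6109, -0.1911], [0.5272, -0.0872], [0.5069, -0.1625]] [ 0.5692 -0.1391]
300 [(180, 89), (181, 86), (182, 92), (183, 143), (184, 195), (185, 140), (186, 106), (187, 99), (188, 99), (189, 83)]
308 [(180, 91), (181, 92), (182, 92), (183, 93), (184, 104), (185, 136), (186, 192), (187, 188), (188, 100), (189, 94)]
310 [(180, 90), (181, 90), (182, 88), (183, 88), (184, 91), (185, 133), (186, 173), (187, 117), (188, 91), (189, 84)]
```

Request:
{"api": "step_arm", "payload": {
  "increments": [
    {"delta_pos":[0.26,0.22,0.5],"dr":[0,0,0],"fingers":0.3},
    {"delta_pos":[0.26,0.22,1.5],"dr":[0,0,0],"fingers":0.3},
    {"delta_pos":[0.26,0.22,2.3],"dr":[0,0,0],"fingers":0.3},
    {"delta_pos":[0.26,0.22,3.0],"dr":[0,0,0],"fingers":0.3},
    {"delta_pos":[0.26,0.22,3.3],"dr":[0,0,0],"fingers":0.3}
  ]
}}

```text
time: 5.25
tool_pos: [0.5725, -0.144, 0.1175]
tool_rot: [-3.141, 0.001, -0.271]
contact_force: [-2.3, 0.8, 7.6]
opening: 0.0479
grip_force: 29.8
```

Request:
{"api": "step_arm", "payload": {
  "increments": [
    {"delta_pos":[0,0,0.1],"dr":[0,0,0],"fingers":0.3},
    {"delta_pos":[0,0,0.2],"dr":[0,0,0],"fingers":0.3},
    {"delta_pos":[0,0,0.3],"dr":[0,0,0],"fingers":0.3},
    {"delta_pos":[0,0,0.4],"dr":[0,0,0],"fingers":0.3},
    {"delta_pos":[0,0,0.4],"dr":[0,0,0],"fingers":0.3}
  ]
}}

```text
time: 5.88
tool_pos: [0.5737, -0.1442, 0.1167]
tool_rot: [3.142, -0.004, -0.271]
contact_force: [-3.4, 1.4, 13.3]
opening: 0.0479
grip_force: 29.9
```

```bash
python3 - <<'E'
from h import *
plan((.5727,-.144,.11,-15.6)); print(robot.observe()["torque"].round(2))
E
```

```text
t 5.88 tcp [ 0.5737 -0.1442  0.1167] rot [180.    -0.22 -15.51] q6 84.0 F [-3.4  1.4 13.3] open 0.0479
(0.5727, -0.144, 0.11, -15.6) -> [-0.1   0.01  0.67] dr z 0.1
[0.61 0.74 0.01]
```

Request:
{"api": "step_arm", "payload": {
  "increments": [
    {"delta_pos":[-0.05,0,0],"dr":[0,0,0],"fingers":0.3},
    {"delta_pos":[-0.1,0,0],"dr":[0,0,0],"fingers":0.3},
    {"delta_pos":[-0.15,0,0],"dr":[0,0,0],"fingers":0.3},
    {"delta_pos":[-0.2,0,0],"dr":[0,0,0],"fingers":0.3},
    {"delta_pos":[-0.2,0,0],"dr":[0,0,0],"fingers":0.3}
  ]
}}

```text
time: 6.5
tool_pos: [0.5733, -0.1441, 0.1169]
tool_rot: [3.142, -0.008, -0.271]
contact_force: [1.8, 1.2, 10.3]
opening: 0.0478
grip_force: 29.9
```

Request:
{"api": "step_arm", "payload": {
  "increments": [
    {"delta_pos":[-0.05,0,0],"dr":[0,0,0],"fingers":0.3},
    {"delta_pos":[-0.1,0,0],"dr":[0,0,0],"fingers":0.3},
    {"delta_pos":[-0.1,0,0],"dr":[0,0,0],"fingers":0.3},
    {"delta_pos":[-0.1,0,0],"dr":[0,0,0],"fingers":0.3},
    {"delta_pos":[-0.1,0,0],"dr":[0,0,0],"fingers":0.3}
  ]
}}

```text
time: 7.12
tool_pos: [0.573, -0.1441, 0.117]
tool_rot: [3.141, -0.009, -0.271]
contact_force: [4.5, 0.2, 9.0]
opening: 0.048
grip_force: 29.9
```

Request:
{"api": "step_arm", "payload": {
  "increments": [
    {"delta_pos":[0.3,0,-0.8],"dr":[0,0,0],"fingers":0.3},
    {"delta_pos":[0.5,0.3,-0.8],"dr":[0,0,0],"fingers":0.3},
    {"delta_pos":[0.5,0.6,-0.8],"dr":[0,0,0],"fingers":0.3},
    {"delta_pos":[0.5,0.9,-0.8],"dr":[0,0,0],"fingers":0.3},
    {"delta_pos":[0.5,0.9,-0.8],"dr":[0,0,0],"fingers":0.3}
  ]
}}

```text
time: 7.75
tool_pos: [0.5715, -0.1465, 0.1212]
tool_rot: [-3.131, 0.006, -0.271]
contact_force: [-0.1, 23.7, 2.9]
opening: 0.0476
grip_force: 30.0
```

Request:
{"api": "step_arm", "payload": {
  "increments": [
    {"delta_pos":[0,-0.6,0],"dr":[0,0,0],"fingers":0.3},
    {"delta_pos":[0,-1.2,0],"dr":[0,0,0],"fingers":0.3},
    {"delta_pos":[0,-1.5,0],"dr":[0,0,0],"fingers":0.3},
    {"delta_pos":[0,-1.8,0],"dr":[0,0,0],"fingers":0.3},
    {"delta_pos":[0,-1.8,0],"dr":[0,0,0],"fingers":0.3}
  ]
}}

```text
time: 8.38
tool_pos: [0.5762, -0.1371, 0.1218]
tool_rot: [3.14, 0.001, -0.271]
contact_force: [-3.5, -3.3, -0.9]
opening: 0.0478
grip_force: 29.9
```

Request:
{"api": "step_arm", "payload": {
  "increments": [
    {"delta_pos":[0,0.9,0],"dr":[0,0,0],"fingers":0.3},
    {"delta_pos":[-0.3,0.9,0],"dr":[0,0,0],"fingers":0.3},
    {"delta_pos":[-0.6,0.9,0],"dr":[0,0,0],"fingers":0.3},
    {"delta_pos":[-0.8,0.9,0],"dr":[0,0,0],"fingers":0.3},
    {"delta_pos":[-0.8,0.9,0],"dr":[0,0,0],"fingers":0.3}
  ]
}}

```text
time: 9.0
tool_pos: [0.5674, -0.1429, 0.1222]
tool_rot: [3.141, -0.002, -0.271]
contact_force: [2.6, -0.9, -1.7]
opening: 0.047
grip_force: 29.9
```

Request:
{"api": "step_arm", "payload": {
  "increments": [
    {"delta_pos":[-0.1,0.2,0],"dr":[0,0,0],"fingers":0.3},
    {"delta_pos":[-0.2,0.2,0],"dr":[0,0,0],"fingers":0.3},
    {"delta_pos":[-0.3,0.2,0],"dr":[0,0,0],"fingers":0.3},
    {"delta_pos":[-0.4,0.2,0],"dr":[0,0,0],"fingers":0.3},
    {"delta_pos":[-0.4,0.2,0],"dr":[0,0,0],"fingers":0.3}
  ]
}}

```text
time: 9.62
tool_pos: [0.5656, -0.1445, 0.1226]
tool_rot: [3.141, -0.008, -0.271]
contact_force: [12.7, -3.1, -6.8]
opening: 0.0474
grip_force: 29.9
```

```bash
python3 - <<'E'
from h import *
plan((.5727,-.144,.11,-15.6))
r=np.radians(-15.6);p=state()[0];print("sx,sy",p[0]*np.cos(r)+p[1]*np.sin(r),p[0]*np.sin(r)-p[1]*np.cos(r))
s=cv2.cvtColor(viewer.read_camera("side"),cv2.COLOR_RGB2BGR); cv2.imwrite("pics/s3.png",s)
cv2.imwrite("pics/s3c.png",cv2.resize(s[140:230,260:350],None,fx=6,fy=6,interpolation=cv2.INTER_CUBIC))
E
```

```text
t 9.62 tcp [ 0.5656 -0.1445  0.1226] rot [179.98  -0.46 -15.54] q6 84.0 F [12.7 -3.1 -6.8] open 0.0474
(0.5727, -0.144, 0.11, -15.6) -> [ 0.67 -0.23  1.26] dr z 0.1
sx,sy 0.5836426899035903 -0.012978336797441398
```

View pics/s3c.png

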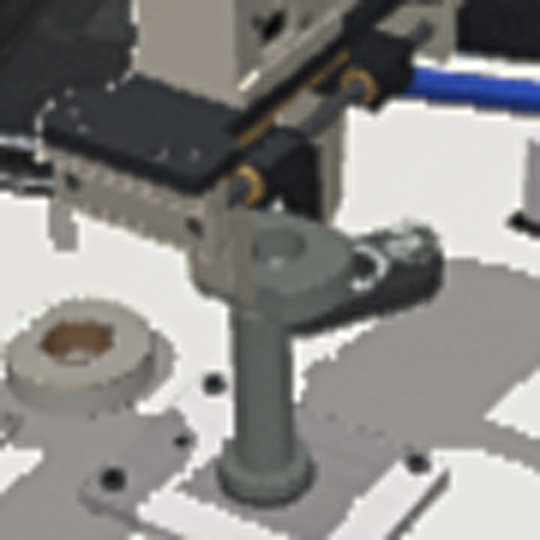

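Ring edges ≈ crop 188–352, shaft ≈ 232–293; the ring now sits slightly right (−x) of the shaft axis. Checking whether it slipped in the grip.

```bash
cat >> h.py <<'E'
a_=np.linspace(0,2*np.pi,721); X_=.033*np.cos(a_); Y_=np.clip(.033*np.sin(a_),-.024,.024)
def ringext(c,yaw,z0):
    r=np.radians(yaw); P=[(c[0]+x*np.cos(r)-q*np.sin(r),c[1]+x*np.sin(r)+q*np.cos(r),z) for x,q in zip(X_,Y_) for z in(z0,z0+.018)]
    e=topix("side",P); return e[:,0].min(),e[:,0].max(),e[:,1].max()
E
python3 - <<'E'
from h import *
p,y,o=state(); s=cv2.imread("pics/s3.png");g=cv2.cvtColor(s,cv2.COLOR_BGR2GRAY)
e=ringext(p[:2],y,p[2]-.006);print("pred",np.round(e,2),"mid",(e[0]+e[1])/2)
for v in range(180,194,2): print(v,"L",g[v,286:298].tolist(),"R",g[v,312:324].tolist())
print([(u,g[186:200,u].tolist()) for u in(308,312)])
E
```

```text
pred [290.14 317.23 193.6 ] mid 303.6866852791844
180 L [168, 161, 154, 119, 118, 120, 112, 116, 120, 120, 106, 103] R [113, 111, 110, 110, 106, 102, 100, 116, 117, 95, 82, 82]
182 L [230, 232, 233, 234, 222, 142, 107, 138, 124, 117, 107, 121] R [111, 110, 111, 111, 112, 111, 92, 70, 82, 121, 165, 145]
184 L [228, 228, 228, 231, 234, 172, 112, 112, 117, 114, 115, 116] R [111, 110, 111, 111, 111, 94, 73, 53, 49, 43, 80, 175]
186 L [227, 228, 228, 229, 231, 190, 115, 105, 113, 115, 116, 117] R [111, 113, 102, 93, 84, 81, 86, 123, 99, 125, 110, 102]
188 L [228, 227, 228, 228, 230, 233, 203, 114, 84, 93, 101, 108] R [90, 91, 88, 87, 85, 79, 79, 122, 107, 90, 56, 47]
190 L [228, 228, 228, 228, 228, 229, 231, 233, 235, 237, 211, 154] R [93, 92, 91, 87, 76, 65, 51, 45, 45, 44, 46, 45]
192 L [229, 228, 228, 228, 228, 228, 228, 228, 228, 229, 234, 238] R [88, 70, 53, 47, 43, 44, 41, 45, 53, 78, 93, 78]
[(308, [110, 111, 113, 97, 95, 97, 98, 93, 67, 75, 121, 140, 133, 111]), (312, [111, 103, 90, 91, 93, 95, 88, 47, 42, 93, 207, 235, 232, 229])]
```

No slip. The pilot probes put the seating TCP at ≈(.570,−.1405); descending there.

```bash
python3 - <<'E'
from h import *
plan((.5702,-.1405,.122,-15.6),(.5702,-.1405,.113,-15.6))
E
```

```text
t 9.68 tcp [ 0.5656 -0.1444  0.1226] rot [179.98  -0.45 -15.54] q6 84.0 F [12.8 -2.6 -6.6] open 0.0475
(0.5702, -0.1405, 0.122, -15.6) -> [ 0.34 -0.5   0.06] dr z 0.1
(0.5702, -0.1405, 0.113, -15.6) -> [ 0.  -0.   0.9] dr z -0.0
```

Request:
{"api": "step_arm", "payload": {
  "increments": [
    {"delta_pos":[0.5,-0.4,0],"dr":[0,0,0],"fingers":0.3},
    {"delta_pos":[0.6,-0.45,0],"dr":[0,0,0],"fingers":0.3},
    {"delta_pos":[0.6,-0.45,0],"dr":[0,0,0],"fingers":0.3},
    {"delta_pos":[0.6,-0.45,0],"dr":[0,0,0],"fingers":0.3},
    {"delta_pos":[0.6,-0.45,0],"dr":[0,0,0],"fingers":0.3}
  ]
}}

```text
time: 10.3
tool_pos: [0.5693, -0.1406, 0.122]
tool_rot: [3.142, 0.0, -0.271]
contact_force: [-0.3, -0.4, -2.7]
opening: 0.0478
grip_force: 29.9
```

```bash
python3 - <<'E'
from h import *
plan((.5702,-.1405,.122,-15.6),(.5702,-.1405,.113,-15.6))
E
```

```text
t 10.3 tcp [ 0.5693 -0.1406  0.122 ] rot [ 1.800e+02  2.000e-02 -1.551e+01] q6 84.0 F [-0.3 -0.4 -2.7] open 0.0478
(0.5702, -0.1405, 0.122, -15.6) -> [ 0.09 -0.03 -0.  ] dr z 0.1
(0.5702, -0.1405, 0.113, -15.6) -> [ 0.  -0.   0.9] dr z -0.0
```

Request:
{"api": "step_arm", "payload": {
  "increments": [
    {"delta_pos":[0.05,0,0.3],"dr":[0,0,0],"fingers":0.3},
    {"delta_pos":[0.05,0,0.6],"dr":[0,0,0],"fingers":0.3},
    {"delta_pos":[0.05,0,0.9],"dr":[0,0,0],"fingers":0.3},
    {"delta_pos":[0.05,0,1.0],"dr":[0,0,0],"fingers":0.3},
    {"delta_pos":[0.05,0,1.0],"dr":[0,0,0],"fingers":0.3}
  ]
}}

```text
time: 10.92
tool_pos: [0.5699, -0.1403, 0.1117]
tool_rot: [-3.141, 0.0, -0.271]
contact_force: [0.1, 3.9, -2.4]
opening: 0.0478
grip_force: 29.9
```

Request:
{"api": "step_arm", "payload": {
  "increments": [
    {"delta_pos":[0,-0.05,0.4],"dr":[0,0,0],"fingers":0.3},
    {"delta_pos":[0,-0.08,0.8],"dr":[0,0,0],"fingers":0.3},
    {"delta_pos":[0,-0.08,1.2],"dr":[0,0,0],"fingers":0.3},
    {"delta_pos":[0,-0.08,1.5],"dr":[0,0,0],"fingers":0.3},
    {"delta_pos":[0,-0.08,1.5],"dr":[0,0,0],"fingers":0.3}
  ]
}}

```text
time: 11.55
tool_pos: [0.5699, -0.1402, 0.0966]
tool_rot: [3.141, 0.001, -0.271]
contact_force: [-0.5, 0.7, -2.4]
opening: 0.0473
grip_force: 29.9
```

```bash
python3 - <<'E'
from h import *
plan((.5702,-.1405,.122,-15.6))
E
```

```text
t 11.55 tcp [ 0.5699 -0.1402  0.0966] rot [ 1.7998e+02  4.0000e-02 -1.5520e+01] q6 84.0 F [-0.5  0.7 -2.4] open 0.0473
(0.5702, -0.1405, 0.122, -15.6) -> [ 0.04  0.03 -2.54] dr z 0.1
```

Ring 1 is keyed and engaged. Releasing and moving to ring 3.

Request:
{"api": "step_arm", "payload": {
  "increments": [
    {"delta_pos":[0,0,0],"dr":[0,0,0],"fingers":-0.5},
    {"delta_pos":[0,0,0],"dr":[0,0,0],"fingers":-0.5},
    {"delta_pos":[0,0,-2],"dr":[0,0,0],"fingers":-0.5},
    {"delta_pos":[0,0,-5],"dr":[0,0,0],"fingers":-0.5},
    {"delta_pos":[0,0,-5],"dr":[0,0,0],"fingers":-0.5}
  ]
}}

```text
time: 12.18
tool_pos: [0.5717, -0.1406, 0.1496]
tool_rot: [3.141, -0.006, -0.271]
contact_force: [-0.0, -0.0, 0.8]
opening: 0.0689
grip_force: 0.0
```

```bash
python3 - <<'E'
from h import *
plan((.49,-.205,.16,31),(.4087,-.2701,.08,76),(.4087,-.2701,.005,76))
s=cv2.cvtColor(viewer.read_camera("side"),cv2.COLOR_RGB2BGR); cv2.imwrite("pics/s4.png",s)
g=cv2.cvtColor(s,cv2.COLOR_BGR2GRAY)
for v in range(185,226,3): print(v,g[v,286:322].tolist())
print(ring(s,"side",.4092,-.2731)[:3])
E
```

```text
t 12.18 tcp [ 0.5717 -0.1406  0.1496] rot [179.96  -0.33 -15.51] q6 84.0 F [-0.  -0.   0.8] open 0.0689
(0.49, -0.205, 0.16, 31) -> [-6.15  8.39 -1.04] dr z -46.5
(0.4087, -0.2701, 0.08, 76) -> [-10.32   1.39   8.  ] dr z -45
(0.4087, -0.2701, 0.005, 76) -> [0.  0.  7.5] dr z 0
185 [227, 227, 228, 227, 228, 228, 229, 230, 232, 231, 229, 230, 231, 233, 134, 100, 105, 108, 107, 101, 104, 138, 130, 135, 131, 107, 181, 145, 91, 48, 57, 56, 62, 63, 53, 55]
188 [227, 228, 228, 227, 227, 227, 227, 228, 227, 227, 229, 232, 231, 232, 100, 83, 95, 95, 91, 83, 87, 106, 99, 99, 90, 61, 80, 84, 93, 106, 113, 124, 103, 119, 99, 61]
191 [227, 228, 227, 227, 227, 226, 228, 227, 227, 228, 231, 235, 130, 94, 104, 108, 108, 108, 113, 115, 109, 98, 78, 81, 85, 81, 68, 65, 55, 51, 49, 48, 44, 42, 44, 42]
194 [230, 232, 229, 228, 228, 227, 227, 227, 227, 227, 231, 236, 129, 76, 84, 90, 93, 92, 93, 93, 87, 81, 67, 50, 49, 46, 45, 49, 72, 78, 119, 140, 147, 149, 150, 150]
197 [141, 140, 163, 232, 230, 227, 227, 228, 227, 228, 231, 234, 159, 81, 82, 91, 94, 93, 93, 94, 85, 82, 140, 245, 241, 237, 237, 238, 2
[... 998 characters left out ...]
110, 111, 111, 110, 110, 111, 110, 111, 112, 110, 94, 76, 82, 141, 143, 142, 141, 141]
218 [139, 138, 138, 138, 140, 152, 140, 127, 109, 99, 89, 90, 92, 91, 91, 89, 90, 90, 95, 99, 115, 112, 103, 97, 91, 88, 87, 83, 81, 104, 142, 145, 142, 140, 138, 135]
221 [168, 228, 233, 225, 162, 153, 135, 134, 137, 138, 114, 60, 71, 86, 91, 93, 92, 92, 92, 92, 96, 95, 93, 91, 94, 100, 119, 140, 142, 141, 139, 136, 135, 164, 225, 226]
224 [225, 222, 223, 223, 224, 224, 225, 226, 227, 228, 227, 165, 157, 135, 115, 113, 83, 82, 81, 84, 99, 103, 138, 141, 142, 140, 140, 140, 138, 136, 136, 164, 224, 224, 222, 221]
(array([ 0.37531045, -0.24630913]), (66.49998474121094, 52.49999237060547), np.float64(-90.0))
```

Ring 1 slid home (visible on the seat). Moving to ring 3.

Request:
{"api": "step_arm", "payload": {
  "increments": [
    {"delta_pos":[-1.2,1.7,-0.4],"dr":[0,0,-9.3],"fingers":-0.4},
    {"delta_pos":[-2.5,3.4,-0.8],"dr":[0,0,-18.6],"fingers":-0.4},
    {"delta_pos":[-3.7,5.0,-1],"dr":[0,0,-27.9],"fingers":-0.4},
    {"delta_pos":[-4.9,6.7,-1],"dr":[0,0,-37.2],"fingers":-0.4},
    {"delta_pos":[-6.2,8.4,-1],"dr":[0,0,-46.5],"fingers":-0.4}
  ]
}}

```text
time: 12.85
tool_pos: [0.4869, -0.2044, 0.1558]
tool_rot: [-3.14, 0.001, 0.546]
contact_force: [0.7, -0.3, 1.3]
opening: 0.0643
grip_force: 0.0
```

Request:
{"api": "step_arm", "payload": {
  "increments": [
    {"delta_pos":[-2.1,0.3,1],"dr":[0,0,-9],"fingers":-0.4},
    {"delta_pos":[-4.2,0.6,2],"dr":[0,0,-18],"fingers":-0.4},
    {"delta_pos":[-6.3,0.9,3],"dr":[0,0,-27],"fingers":-0.4},
    {"delta_pos":[-8.4,1.2,4],"dr":[0,0,-36],"fingers":-0.4},
    {"delta_pos":[-10.3,1.4,4],"dr":[0,0,-45],"fingers":-0.4}
  ]
}}

```text
time: 13.48
tool_pos: [0.4053, -0.269, 0.1151]
tool_rot: [-3.138, -0.002, 1.331]
contact_force: [0.4, 0.1, -0.1]
opening: 0.0641
grip_force: 0.0
```

```bash
python3 - <<'E'
from h import *
plan((.4087,-.2701,.08,76),(.4087,-.2701,.005,76))
s=cv2.cvtColor(viewer.read_camera("side"),cv2.COLOR_RGB2BGR); cv2.imwrite("pics/s5.png",s)
t=cv2.cvtColor(viewer.read_camera("top"),cv2.COLOR_RGB2BGR); cv2.imwrite("pics/t5.png",t)
cv2.imwrite("pics/s5c.png",np.hstack([cv2.resize(s[140:260,270:420],None,fx=4,fy=4,interpolation=cv2.INTER_CUBIC)]))
E
```

```text
t 13.47 tcp [ 0.4053 -0.269   0.1151] rot [-1.7982e+02 -9.0000e-02  7.6280e+01] q6 -29.0 F [ 0.4  0.1 -0.1] open 0.0641
(0.4087, -0.2701, 0.08, 76) -> [-0.03  0.36  3.51] dr z 0.3
(0.4087, -0.2701, 0.005, 76) -> [0.  0.  7.5] dr z 0
```

View pics/s5c.png

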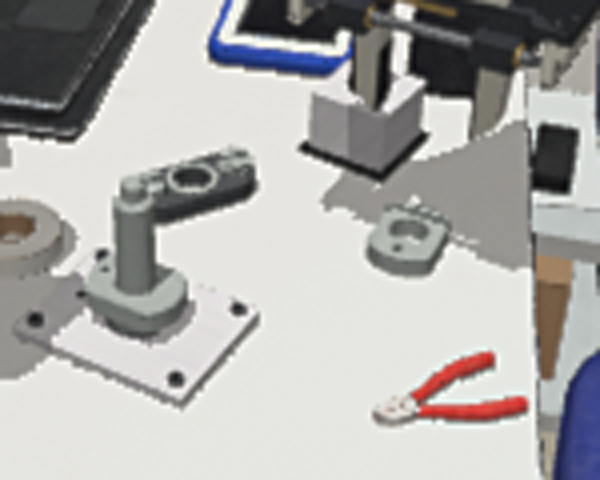

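Ring 1 sits home on the seat; ring 3 is still in place at crop (408,238), with its dot toward +y. Descending and gripping.

Request:
{"api": "step_arm", "payload": {
  "increments": [
    {"delta_pos":[0,0.36,3],"dr":[0,0,0.3],"fingers":-0.4},
    {"delta_pos":[0,0.36,6],"dr":[0,0,0.3],"fingers":-0.4},
    {"delta_pos":[0,0.36,9],"dr":[0,0,0.3],"fingers":-0.4},
    {"delta_pos":[0,0.36,11],"dr":[0,0,0.3],"fingers":-0.4},
    {"delta_pos":[0,0.36,11],"dr":[0,0,0.3],"fingers":-0.4}
  ]
}}

```text
time: 14.2
tool_pos: [0.4097, -0.2689, 0.0054]
tool_rot: [-3.138, -0.002, 1.319]
contact_force: [0.0, 0.4, 0.2]
opening: 0.0645
grip_force: 0.0
```

Request:
{"api": "step_arm", "payload": {
  "increments": [
    {"delta_pos":[0,0,0],"dr":[0,0,0],"fingers":0.3},
    {"delta_pos":[0,0,0],"dr":[0,0,0],"fingers":0.3},
    {"delta_pos":[0,0,0],"dr":[0,0,0],"fingers":0.3},
    {"delta_pos":[0,0,0],"dr":[0,0,0],"fingers":0.3},
    {"delta_pos":[0,0,0],"dr":[0,0,0],"fingers":0.3}
  ]
}}

```text
time: 14.82
tool_pos: [0.4109, -0.2706, 0.0078]
tool_rot: [3.14, 0.001, 1.321]
contact_force: [0.5, 0.3, 7.4]
opening: 0.0482
grip_force: 29.4
```

```bash
python3 - <<'E'
from h import *
plan((.4087,-.2701,.15,76),(.49,-.205,.15,31),(.5669,-.1394,.145,-15.5),(.5669,-.1394,.11,-15.5))
E
```

```text
t 14.82 tcp [ 0.4109 -0.2706  0.0078] rot [1.799e+02 4.000e-02 7.567e+01] q6 -28.0 F [0.5 0.3 7.4] open 0.0482
(0.4087, -0.2701, 0.15, 76) -> [-1.000e-02 -2.300e-01 -1.422e+01] dr z -0.3
(0.49, -0.205, 0.15, 31) -> [ 8.28  6.31 -0.  ] dr z 45
(0.5669, -0.1394, 0.145, -15.5) -> [ 9.97 -1.66  0.5 ] dr z 46.5
(0.5669, -0.1394, 0.11, -15.5) -> [ 0.  -0.   3.5] dr z -0.0
```

Request:
{"api": "step_arm", "payload": {
  "increments": [
    {"delta_pos":[0,0,-5],"dr":[0,0,0],"fingers":0.3},
    {"delta_pos":[0,0,-10],"dr":[0,0,0],"fingers":0.3},
    {"delta_pos":[0,0,-14.5],"dr":[0,0,0],"fingers":0.3},
    {"delta_pos":[3,2.3,-14.5],"dr":[0,0,10],"fingers":0.3},
    {"delta_pos":[6,4.6,-14.5],"dr":[0,0,20],"fingers":0.3}
  ]
}}

```text
time: 15.45
tool_pos: [0.4702, -0.2233, 0.1527]
tool_rot: [3.14, 0.0, 0.965]
contact_force: [-0.1, -0.3, -1.8]
opening: 0.0481
grip_force: 29.4
```

```bash
python3 - <<'E'
from h import *
plan((.525,-.17,.15,15),(.5669,-.1394,.145,-15.5))
E
```

```text
t 15.45 tcp [ 0.4702 -0.2233  0.1527] rot [1.7993e+02 1.0000e-02 5.5270e+01] q6 1.0 F [-0.1 -0.3 -1.8] open 0.0481
(0.525, -0.17, 0.15, 15) -> [7.5  1.47 0.27] dr z 40.3
(0.5669, -0.1394, 0.145, -15.5) -> [ 4.84 -1.87  0.5 ] dr z 30.5
```

Request:
{"api": "step_arm", "payload": {
  "increments": [
    {"delta_pos":[1.5,0.3,0.1],"dr":[0,0,8],"fingers":0.3},
    {"delta_pos":[3,0.6,0.1],"dr":[0,0,16],"fingers":0.3},
    {"delta_pos":[4.5,0.9,0.2],"dr":[0,0,24],"fingers":0.3},
    {"delta_pos":[6,1.2,0.2],"dr":[0,0,32],"fingers":0.3},
    {"delta_pos":[7.5,1.5,0.2],"dr":[0,0,40],"fingers":0.3}
  ]
}}

```text
time: 16.08
tool_pos: [0.5243, -0.1695, 0.1496]
tool_rot: [-3.141, 0.001, 0.269]
contact_force: [-0.2, -0.2, -2.0]
opening: 0.0483
grip_force: 29.4
```

Request:
{"api": "step_arm", "payload": {
  "increments": [
    {"delta_pos":[1.3,-0.5,0.1],"dr":[0,0,8],"fingers":0.3},
    {"delta_pos":[2.6,-1,0.2],"dr":[0,0,16],"fingers":0.3},
    {"delta_pos":[3.9,-1.5,0.3],"dr":[0,0,24],"fingers":0.3},
    {"delta_pos":[4.8,-1.9,0.4],"dr":[0,0,30.5],"fingers":0.3},
    {"delta_pos":[4.8,-1.9,0.4],"dr":[0,0,30.5],"fingers":0.3}
  ]
}}

```text
time: 16.7
tool_pos: [0.5654, -0.1383, 0.1455]
tool_rot: [3.142, 0.001, -0.257]
contact_force: [-0.4, -0.8, -1.7]
opening: 0.048
grip_force: 29.4
```

```bash
python3 - <<'E'
from h import *
plan((.5669,-.1394,.128,-15.6),(.5669,-.1394,.112,-15.6))
E
```

```text
t 16.7 tcp [ 0.5654 -0.1383  0.1455] rot [ 1.800e+02  6.000e-02 -1.471e+01] q6 83.0 F [-0.4 -0.8 -1.7] open 0.048
(0.5669, -0.1394, 0.128, -15.6) -> [0.18 0.07 1.75] dr z 0.9
(0.5669, -0.1394, 0.112, -15.6) -> [ 0.  -0.   1.6] dr z -0.0
```

Request:
{"api": "step_arm", "payload": {
  "increments": [
    {"delta_pos":[0.18,0.07,0.5],"dr":[0,0,0.9],"fingers":0.3},
    {"delta_pos":[0.18,0.07,1.5],"dr":[0,0,0.9],"fingers":0.3},
    {"delta_pos":[0.18,0.07,2.2],"dr":[0,0,0.9],"fingers":0.3},
    {"delta_pos":[0.18,0.07,2.8],"dr":[0,0,0.9],"fingers":0.3},
    {"delta_pos":[0.18,0.07,3.2],"dr":[0,0,0.9],"fingers":0.3}
  ]
}}

```text
time: 17.32
tool_pos: [0.5692, -0.1405, 0.115]
tool_rot: [-3.141, -0.006, -0.274]
contact_force: [4.4, 1.8, 10.7]
opening: 0.0481
grip_force: 29.6
```

```bash
python3 - <<'E'
from h import *
plan((.5669,-.1394,.112,-15.6))
r=np.radians(-15.6);p=state()[0];print("sx,sy",p[0]*np.cos(r)+p[1]*np.sin(r),p[0]*np.sin(r)-p[1]*np.cos(r))
E
```

```text
t 17.32 tcp [ 0.5692 -0.1405  0.115 ] rot [-179.99   -0.34  -15.72] q6 84.0 F [ 4.4  1.8 10.7] open 0.0481
(0.5669, -0.1394, 0.112, -15.6) -> [-0.25 -0.04  0.3 ] dr z -0.1
sx,sy 0.58604578564905 -0.017767526976276315
```

Request:
{"api": "step_arm", "payload": {
  "increments": [
    {"delta_pos":[0.15,-0.04,0],"dr":[0,0,0],"fingers":0.3},
    {"delta_pos":[0.3,-0.05,0],"dr":[0,0,0],"fingers":0.3},
    {"delta_pos":[0.35,-0.05,0.3],"dr":[0,0,0],"fingers":0.3},
    {"delta_pos":[0.35,-0.05,0.6],"dr":[0,0,0],"fingers":0.3},
    {"delta_pos":[0.35,-0.05,0.6],"dr":[0,0,0],"fingers":0.3}
  ]
}}

```text
time: 17.95
tool_pos: [0.5701, -0.1402, 0.1073]
tool_rot: [-3.142, 0.001, -0.274]
contact_force: [1.0, 0.1, -1.3]
opening: 0.0482
grip_force: 29.6
```

Request:
{"api": "step_arm", "payload": {
  "increments": [
    {"delta_pos":[0,0,0.5],"dr":[0,0,0],"fingers":0.3},
    {"delta_pos":[0,0,1.0],"dr":[0,0,0],"fingers":0.3},
    {"delta_pos":[0,0,1.0],"dr":[0,0,0],"fingers":-0.4},
    {"delta_pos":[0,0,1.0],"dr":[0,0,0],"fingers":-0.4},
    {"delta_pos":[0,0,-2],"dr":[0,0,0],"fingers":-0.4}
  ]
}}

```text
time: 18.58
tool_pos: [0.5692, -0.1399, 0.1264]
tool_rot: [-3.141, 0.005, -0.274]
contact_force: [0.3, 0.2, 1.1]
opening: 0.0638
grip_force: 0.0
```

Request:
{"api": "step_arm", "payload": {
  "increments": [
    {"delta_pos":[0,0,-2.5],"dr":[0,0,-8],"fingers":-0.4},
    {"delta_pos":[0,-2,-3],"dr":[0,0,-18],"fingers":-0.4},
    {"delta_pos":[0,-7,-3],"dr":[0,0,-28],"fingers":-0.4},
    {"delta_pos":[0,-12,-3],"dr":[0,0,-38],"fingers":-0.4},
    {"delta_pos":[0,-17,-3],"dr":[0,0,-47],"fingers":-0.4}
  ]
}}

```text
time: 19.2
tool_pos: [0.6171, 0.0246, 0.1585]
tool_rot: [3.141, -0.001, 0.551]
contact_force: [0.4, 1.4, -0.5]
opening: 0.0643
grip_force: 0.0
```

```bash
python3 - <<'E'
from h import *
s=cv2.cvtColor(viewer.read_camera("side"),cv2.COLOR_RGB2BGR); cv2.imwrite("pics/s6.png",s)
print([x for x in ring(s,"side",.575,.192)[:3]],[x for x in ring(s,"side",.431,.1926)[:3]])
plan((.576,.1925,.08,77.5),(.576,.1925,.008,77.5))
E
```

```text
[array([0.61733969, 0.18438553]), (29.5, 66.0), np.float64(90.00000000000001)] [array([0.43071177, 0.1925789 ]), (50.3003044128418, 66.50239562988281), np.float64(124.38034439086914)]
t 19.25 tcp [0.6179 0.0307 0.1584] rot [-179.91   -0.18   32.15] q6 53.0 F [-0.9  3.5  0. ] open 0.0645
(0.576, 0.1925, 0.08, 77.5) -> [  5.06 -15.93   7.84] dr z -45.3
(0.576, 0.1925, 0.008, 77.5) -> [0.  0.  7.2] dr z -0.0
```

```bash
python3 - <<'E'
from h import *
s=cv2.imread("pics/s6.png");cv2.imwrite("pics/s6c.png",cv2.resize(s[130:380,190:430],None,fx=2.4,fy=2.4,interpolation=cv2.INTER_CUBIC))
E
```

```text
(no output)
```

View pics/s6c.png

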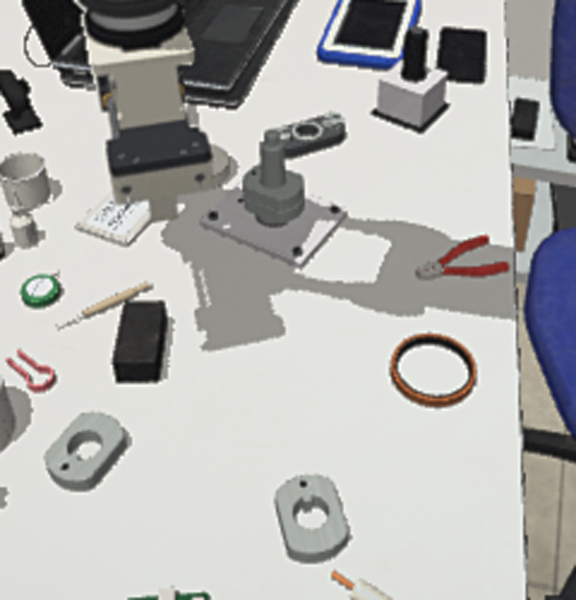

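Two rings are stacked. Ring 0 was knocked: now at crop (87,449), i.e. pixel ≈(226,317), farther +x. Remeasuring it.

```bash
python3 - <<'E'
from h import *
s=cv2.imread("pics/s6.png");c=toworld("side",(226.5,316),.018)[0];print(c)
for _ in range(2):
    r=ring(s,"side",*c,w=.09,dbg="pics/d6.png");c=r[0];print(r)
o=ortho(s,"side",*c,.09,.09,.018,4000);print(toworld("side",(190+66/2.4,130+466/2.4),.018)-c)
plan((*(c+[.001,.0007]),.09,r[2]),(*(c+[.001,.0007]),.008,r[2]))
E
```

```text
[0.62264084 0.18660258]
(array([0.62727945, 0.18542838]), (66.19383239746094, 48.11619186401367), np.float64(-102.03059577941895), array([ 94.95035, 170.46419, 224.60439], dtype=float32))
(array([0.62727398, 0.18541405]), (66.14232635498047, 48.13471984863281), np.float64(-101.84207534790039), array([ 94.95844, 170.46312, 224.55396], dtype=float32))
[[0.00362154 0.02241155]]
t 19.25 tcp [0.6179 0.0307 0.1584] rot [-179.91   -0.18   32.15] q6 53.0 F [-0.9  3.5  0. ] open 0.0645
(np.float64(0.6282739757074292), np.float64(0.18611405369735767), 0.09, np.float64(-101.84207534790039)) -> [  9.15 -12.6    6.84] dr z 134.0
(np.float64(0.6282739757074292), np.float64(0.18611405369735767), 0.008, np.float64(-101.84207534790039)) -> [-0.   0.   8.2] dr z -0.0
```

View pics/d6.png

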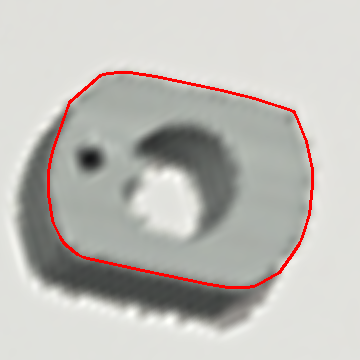

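Clean fit: ring 0 is at (.627,.185), tab yaw 78°.

Request:
{"api": "step_arm", "payload": {
  "increments": [
    {"delta_pos":[1.8,-2.5,1.4],"dr":[0,0,-9.2],"fingers":-0.4},
    {"delta_pos":[3.6,-5,2.8],"dr":[0,0,-18.4],"fingers":-0.4},
    {"delta_pos":[5.5,-7.6,4.2],"dr":[0,0,-27.6],"fingers":-0.4},
    {"delta_pos":[7.3,-10.1,5.6],"dr":[0,0,-36.8],"fingers":-0.4},
    {"delta_pos":[9.1,-12.6,6.8],"dr":[0,0,-46],"fingers":-0.4}
  ]
}}

```text
time: 19.88
tool_pos: [0.629, 0.179, 0.0896]
tool_rot: [3.141, 0.0, 1.354]
contact_force: [1.0, -0.1, 0.3]
opening: 0.064
grip_force: 0.0
```

```bash
python3 - <<'E'
from h import *
plan((.628,.186,.008,78.2))
E
```

```text
t 19.88 tcp [0.629  0.179  0.0896] rot [1.7999e+02 1.0000e-02 7.7560e+01] q6 22.0 F [ 1.  -0.1  0.3] open 0.064
(0.628, 0.186, 0.008, 78.2) -> [ 0.67 -0.25  8.16] dr z -0.6
```

Request:
{"api": "step_arm", "payload": {
  "increments": [
    {"delta_pos":[0.6,-0.2,2.2],"dr":[0,0,-0.6],"fingers":-0.4},
    {"delta_pos":[0.6,-0.2,4.5],"dr":[0,0,-0.6],"fingers":-0.4},
    {"delta_pos":[0.6,-0.2,6.8],"dr":[0,0,-0.6],"fingers":-0.4},
    {"delta_pos":[0.6,-0.2,8.2],"dr":[0,0,-0.6],"fingers":-0.4},
    {"delta_pos":[0.6,-0.2,8.2],"dr":[0,0,-0.6],"fingers":-0.4}
  ]
}}

```text
time: 20.5
tool_pos: [0.6278, 0.1842, 0.0071]
tool_rot: [-3.14, 0.001, 1.359]
contact_force: [-0.4, 0.4, 0.9]
opening: 0.0641
grip_force: 0.0
```

Request:
{"api": "step_arm", "payload": {
  "increments": [
    {"delta_pos":[0,0,0],"dr":[0,0,0],"fingers":0.3},
    {"delta_pos":[0,0,0],"dr":[0,0,0],"fingers":0.3},
    {"delta_pos":[0,0,0],"dr":[0,0,0],"fingers":0.3},
    {"delta_pos":[0,0,0],"dr":[0,0,0],"fingers":0.3},
    {"delta_pos":[0,0,0],"dr":[0,0,0],"fingers":0.3}
  ]
}}

```text
time: 21.12
tool_pos: [0.6289, 0.1846, 0.009]
tool_rot: [3.14, -0.0, 1.359]
contact_force: [-0.4, 0.4, 5.6]
opening: 0.0482
grip_force: 30.0
```

```bash
python3 - <<'E'
from h import *
plan((.628,.186,.15,78.2),(.60,.02,.155,31),(.5685,-.140,.145,-15.6))
E
```

```text
t 21.12 tcp [0.6289 0.1846 0.009 ] rot [ 1.7991e+02 -3.0000e-02  7.7890e+01] q6 22.0 F [-0.4  0.4  5.6] open 0.0482
(0.628, 0.186, 0.15, 78.2) -> [  0.12  -0.11 -14.1 ] dr z -0.3
(0.6, 0.02, 0.155, 31) -> [-16.82   0.65  -0.5 ] dr z 47.2
(0.5685, -0.14, 0.145, -15.6) -> [-10.94  12.09   1.  ] dr z 46.6
```

Request:
{"api": "step_arm", "payload": {
  "increments": [
    {"delta_pos":[0,0,-5],"dr":[0,0,0],"fingers":0.3},
    {"delta_pos":[0,0,-10],"dr":[0,0,0],"fingers":0.3},
    {"delta_pos":[0,0,-14.6],"dr":[0,0,8],"fingers":0.3},
    {"delta_pos":[-4,0.2,-14.6],"dr":[0,0,17],"fingers":0.3},
    {"delta_pos":[-8,0.4,-14.6],"dr":[0,0,26],"fingers":0.3}
  ]
}}

```text
time: 21.75
tool_pos: [0.6151, 0.105, 0.1543]
tool_rot: [3.141, -0.0, 0.902]
contact_force: [0.4, 0.5, -1.6]
opening: 0.0473
grip_force: 30.0
```

```bash
python3 - <<'E'
from h import *
plan((.59,-.02,.153,17),(.5676,-.1395,.145,-15.6))
E
```

```text
t 21.75 tcp [0.6151 0.105  0.1543] rot [ 1.7996e+02 -1.0000e-02  5.1670e+01] q6 41.0 F [ 0.4  0.5 -1.6] open 0.0473
(0.59, -0.02, 0.153, 17) -> [-11.36   5.78   0.13] dr z 34.7
(0.5676, -0.1395, 0.145, -15.6) -> [-5.64 10.77  0.8 ] dr z 32.6
```

Request:
{"api": "step_arm", "payload": {
  "increments": [
    {"delta_pos":[-2.5,1.3,0],"dr":[0,0,8],"fingers":0.3},
    {"delta_pos":[-5,2.5,0],"dr":[0,0,16],"fingers":0.3},
    {"delta_pos":[-7.5,3.8,0],"dr":[0,0,24],"fingers":0.3},
    {"delta_pos":[-10,5.1,0.1],"dr":[0,0,32],"fingers":0.3},
    {"delta_pos":[-11.4,5.8,0.1],"dr":[0,0,34.7],"fingers":0.3}
  ]
}}

```text
time: 22.38
tool_pos: [0.5902, -0.0212, 0.1526]
tool_rot: [-3.141, 0.001, 0.298]
contact_force: [-0.4, 0.5, -2.1]
opening: 0.048
grip_force: 30.0
```

Request:
{"api": "step_arm", "payload": {
  "increments": [
    {"delta_pos":[-1.5,3,0.1],"dr":[0,0,9],"fingers":0.3},
    {"delta_pos":[-3,6,0.2],"dr":[0,0,18],"fingers":0.3},
    {"delta_pos":[-4.5,9,0.3],"dr":[0,0,27],"fingers":0.3},
    {"delta_pos":[-5.6,10.7,0.3],"dr":[0,0,32.6],"fingers":0.3},
    {"delta_pos":[-5.6,10.7,0.3],"dr":[0,0,32.6],"fingers":0.3}
  ]
}}

```text
time: 23.0
tool_pos: [0.5685, -0.1397, 0.1498]
tool_rot: [-3.142, 0.0, -0.269]
contact_force: [1.4, -0.1, -1.7]
opening: 0.0478
grip_force: 30.0
```

```bash
python3 - <<'E'
from h import *
plan((.5676,-.1395,.13,-15.6),(.5676,-.1395,.113,-15.6))
E
```

```text
t 23.0 tcp [ 0.5685 -0.1397  0.1498] rot [-1.800e+02  2.000e-02 -1.543e+01] q6 84.0 F [ 1.4 -0.1 -1.7] open 0.0478
(0.5676, -0.1395, 0.13, -15.6) -> [-0.09  0.01  1.98] dr z 0.2
(0.5676, -0.1395, 0.113, -15.6) -> [ 0.  -0.   1.7] dr z -0.0
```

Request:
{"api": "step_arm", "payload": {
  "increments": [
    {"delta_pos":[-0.08,0.0,1],"dr":[0,0,0.2],"fingers":0.3},
    {"delta_pos":[-0.08,0.0,2],"dr":[0,0,0.2],"fingers":0.3},
    {"delta_pos":[-0.08,0.0,2.7],"dr":[0,0,0.2],"fingers":0.3},
    {"delta_pos":[-0.08,0.0,3.2],"dr":[0,0,0.2],"fingers":0.3},
    {"delta_pos":[-0.08,0.0,3.6],"dr":[0,0,0.2],"fingers":0.3}
  ]
}}

```text
time: 23.62
tool_pos: [0.5681, -0.1384, 0.1136]
tool_rot: [3.142, -0.0, -0.272]
contact_force: [0.2, 0.2, -1.9]
opening: 0.0476
grip_force: 30.0
```

Ring 0 dropped straight in.

Request:
{"api": "step_arm", "payload": {
  "increments": [
    {"delta_pos":[0,0,0.6],"dr":[0,0,0],"fingers":0.3},
    {"delta_pos":[0,0,1.2],"dr":[0,0,0],"fingers":0.3},
    {"delta_pos":[0,0,1.5],"dr":[0,0,0],"fingers":0.3},
    {"delta_pos":[0,0,1.5],"dr":[0,0,0],"fingers":0.3},
    {"delta_pos":[0,0,1.5],"dr":[0,0,0],"fingers":0.3}
  ]
}}

```text
time: 24.25
tool_pos: [0.5682, -0.1387, 0.0992]
tool_rot: [3.141, -0.0, -0.272]
contact_force: [-0.9, -0.5, -1.2]
opening: 0.0476
grip_force: 30.0
```

Request:
{"api": "step_arm", "payload": {
  "increments": [
    {"delta_pos":[0,0,0],"dr":[0,0,0],"fingers":-0.4},
    {"delta_pos":[0,0,0],"dr":[0,0,0],"fingers":-0.4},
    {"delta_pos":[0,0,-3],"dr":[0,0,0],"fingers":-0.4},
    {"delta_pos":[0,0,-5],"dr":[0,0,0],"fingers":-0.4},
    {"delta_pos":[0,0,-5],"dr":[0,0,0],"fingers":-0.4}
  ]
}}

```text
time: 24.88
tool_pos: [0.5691, -0.1389, 0.1507]
tool_rot: [3.141, -0.004, -0.272]
contact_force: [-1.2, -0.8, -0.4]
opening: 0.0648
grip_force: 0.0
```

```bash
python3 - <<'E'
from h import *
s=cv2.cvtColor(viewer.read_camera("side"),cv2.COLOR_RGB2BGR); cv2.imwrite("pics/s7.png",s)
r=ring(s,"side",.431,.1926);print(r)
c=r[0]+[.001,.0007]
plan((.50,.04,.15,-36),(*c,.09,-55.6),(*c,.008,-55.6))
E
```

```text
(array([0.43072624, 0.19256823]), (50.31855010986328, 66.54484558105469), np.float64(125.02794265747069), array([107.43399, 173.07582, 225.96774], dtype=float32))
t 24.93 tcp [ 0.5683 -0.1386  0.1493] rot [ 1.7999e+02 -8.0000e-02 -1.5610e+01] q6 84.0 F [-0.4  0.3 -0.7] open 0.0642
(0.5, 0.04, 0.15, -36) -> [-11.39 -15.37  -0.07] dr z 20.4
(np.float64(0.4317262411347518), np.float64(0.19326822874584793), 0.09, -55.6) -> [-14.53  -8.39   6.  ] dr z 19.6
(np.float64(0.4317262411347518), np.float64(0.19326822874584793), 0.008, -55.6) -> [ 0.  -0.   8.2] dr z -0.0
```

Request:
{"api": "step_arm", "payload": {
  "increments": [
    {"delta_pos":[-2.3,-3.1,0],"dr":[0,0,4],"fingers":-0.4},
    {"delta_pos":[-4.6,-6.2,0],"dr":[0,0,8],"fingers":-0.4},
    {"delta_pos":[-6.9,-9.2,0],"dr":[0,0,12],"fingers":-0.4},
    {"delta_pos":[-9.2,-12.3,0],"dr":[0,0,16],"fingers":-0.4},
    {"delta_pos":[-11.4,-15.4,0],"dr":[0,0,20.4],"fingers":-0.4}
  ]
}}

```text
time: 25.55
tool_pos: [0.4985, 0.0415, 0.1478]
tool_rot: [3.14, 0.002, -0.631]
contact_force: [-1.0, -0.4, 0.4]
opening: 0.064
grip_force: 0.0
```

Request:
{"api": "step_arm", "payload": {
  "increments": [
    {"delta_pos":[-3.6,-2.1,1],"dr":[0,0,5],"fingers":-0.4},
    {"delta_pos":[-7.3,-4.2,2],"dr":[0,0,10],"fingers":-0.4},
    {"delta_pos":[-11,-6.3,4],"dr":[0,0,15],"fingers":-0.4},
    {"delta_pos":[-14.5,-8.4,6],"dr":[0,0,19.6],"fingers":-0.4},
    {"delta_pos":[-14.5,-8.4,6],"dr":[0,0,19.6],"fingers":-0.4}
  ]
}}

```text
time: 26.18
tool_pos: [0.4289, 0.195, 0.0867]
tool_rot: [3.137, 0.002, -0.967]
contact_force: [-0.0, -0.0, -0.7]
opening: 0.0641
grip_force: 0.0
```

```bash
python3 - <<'E'
from h import *
plan((.4317,.1933,.008,-55.4))
E
```

```text
t 26.18 tcp [0.4289 0.195  0.0867] rot [ 1.7971e+02  1.1000e-01 -5.5410e+01] q6 161.0 F [-0.  -0.  -0.7] open 0.0641
(0.4317, 0.1933, 0.008, -55.4) -> [ 0.3  -0.14  7.87] dr z -0.0
```

Request:
{"api": "step_arm", "payload": {
  "increments": [
    {"delta_pos":[0.3,-0.1,2],"dr":[0,0,0],"fingers":-0.4},
    {"delta_pos":[0.3,-0.1,4.5],"dr":[0,0,0],"fingers":-0.4},
    {"delta_pos":[0.3,-0.1,6.8],"dr":[0,0,0],"fingers":-0.4},
    {"delta_pos":[0.3,-0.1,7.9],"dr":[0,0,0],"fingers":-0.4},
    {"delta_pos":[0.3,-0.1,7.9],"dr":[0,0,0],"fingers":-0.4}
  ]
}}

```text
time: 26.8
tool_pos: [0.4342, 0.1911, 0.0095]
tool_rot: [3.14, 0.0, -0.971]
contact_force: [-0.0, -0.9, -0.3]
opening: 0.0646
grip_force: 0.0
```

Request:
{"api": "step_arm", "payload": {
  "increments": [
    {"delta_pos":[0,0,0],"dr":[0,0,0],"fingers":0.3},
    {"delta_pos":[0,0,0],"dr":[0,0,0],"fingers":0.3},
    {"delta_pos":[0,0,0],"dr":[0,0,0],"fingers":0.3},
    {"delta_pos":[0,0,0],"dr":[0,0,0],"fingers":0.3},
    {"delta_pos":[0,0,0],"dr":[0,0,0],"fingers":0.3}
  ]
}}

```text
time: 27.42
tool_pos: [0.4347, 0.1917, 0.0106]
tool_rot: [-3.141, -0.001, -0.97]
contact_force: [-1.3, -1.2, 6.1]
opening: 0.0479
grip_force: 29.8
```

```bash
python3 - <<'E'
from h import *
p,y,o=state();r=np.radians(y);d=np.array([.4307,.1926])-p[:2];print("dx raw",d@[np.cos(r),np.sin(r)])
plan((p[0],p[1],.155,y),(.50,.04,.155,-36),(.568,-.139,.15,-15.6))
E
```

```text
dx raw -0.0029641741488284695
t 27.43 tcp [0.4347 0.1917 0.0106] rot [-1.7995e+02 -4.0000e-02 -5.5600e+01] q6 160.0 F [-1.3 -1.2  6.1] open 0.0479
(np.float64(0.43470211558826993), np.float64(0.19174813052491044), 0.155, np.float64(-55.59549290304875)) -> [  0.    -0.   -14.44] dr z -0.0
(0.5, 0.04, 0.155, -36) -> [16.21  3.19 -0.  ] dr z -19.6
(0.568, -0.139, 0.15, -15.6) -> [16.02 10.48  0.5 ] dr z -20.4
```

Request:
{"api": "step_arm", "payload": {
  "increments": [
    {"delta_pos":[0,0,-5],"dr":[0,0,0],"fingers":0.3},
    {"delta_pos":[0,0,-10],"dr":[0,0,0],"fingers":0.3},
    {"delta_pos":[0,0,-14.6],"dr":[0,0,0],"fingers":0.3},
    {"delta_pos":[4,0.8,-14.6],"dr":[0,0,-5],"fingers":0.3},
    {"delta_pos":[8.5,1.7,-14.6],"dr":[0,0,-10],"fingers":0.3}
  ]
}}

```text
time: 28.05
tool_pos: [0.4686, 0.1117, 0.1567]
tool_rot: [-3.14, -0.001, -0.791]
contact_force: [0.5, 0.6, -0.8]
opening: 0.0475
grip_force: 29.8
```

```bash
python3 - <<'E'
from h import *
plan((.53,-.03,.155,-27),(.5704,-.14,.15,-15.6))
E
```

```text
t 28.05 tcp [0.4686 0.1117 0.1567] rot [-1.7992e+02 -6.0000e-02 -4.5320e+01] q6 140.0 F [ 0.5  0.6 -0.8] open 0.0475
(0.53, -0.03, 0.155, -27) -> [14.39  5.6   0.17] dr z -18.3
(0.5704, -0.14, 0.15, -15.6) -> [8.59 7.97 0.5 ] dr z -11.4
```

Request:
{"api": "step_arm", "payload": {
  "increments": [
    {"delta_pos":[3,1.1,0],"dr":[0,0,-4],"fingers":0.3},
    {"delta_pos":[6,2.3,0],"dr":[0,0,-8],"fingers":0.3},
    {"delta_pos":[9,3.5,0.1],"dr":[0,0,-12],"fingers":0.3},
    {"delta_pos":[12,4.7,0.1],"dr":[0,0,-16],"fingers":0.3},
    {"delta_pos":[14.4,5.6,0.2],"dr":[0,0,-18.3],"fingers":0.3}
  ]
}}

```text
time: 28.68
tool_pos: [0.5292, -0.0312, 0.1538]
tool_rot: [3.142, 0.0, -0.476]
contact_force: [1.0, 0.5, -1.4]
opening: 0.0479
grip_force: 29.8
```

Request:
{"api": "step_arm", "payload": {
  "increments": [
    {"delta_pos":[2.4,2.2,0.1],"dr":[0,0,-4],"fingers":0.3},
    {"delta_pos":[4.8,4.4,0.2],"dr":[0,0,-8],"fingers":0.3},
    {"delta_pos":[7.2,6.6,0.3],"dr":[0,0,-11.4],"fingers":0.3},
    {"delta_pos":[8.5,7.9,0.4],"dr":[0,0,-11.4],"fingers":0.3},
    {"delta_pos":[8.5,7.9,0.4],"dr":[0,0,-11.4],"fingers":0.3}
  ]
}}

```text
time: 29.3
tool_pos: [0.5681, -0.1398, 0.1495]
tool_rot: [-3.141, 0.001, -0.28]
contact_force: [-0.4, -0.4, -0.6]
opening: 0.0479
grip_force: 29.8
```

```bash
python3 - <<'E'
from h import *
plan((.5704,-.14,.13,-15.6),(.5704,-.14,.114,-15.6))
E
```

```text
t 29.3 tcp [ 0.5681 -0.1398  0.1495] rot [-1.7999e+02  4.0000e-02 -1.6060e+01] q6 85.0 F [-0.4 -0.4 -0.6] open 0.0479
(0.5704, -0.14, 0.13, -15.6) -> [ 0.22 -0.05  1.95] dr z -0.5
(0.5704, -0.14, 0.114, -15.6) -> [ 0.  -0.   1.6] dr z -0.0
```

Request:
{"api": "step_arm", "payload": {
  "increments": [
    {"delta_pos":[0.22,-0.05,1],"dr":[0,0,-0.5],"fingers":0.3},
    {"delta_pos":[0.22,-0.05,2],"dr":[0,0,-0.5],"fingers":0.3},
    {"delta_pos":[0.22,-0.05,2.6],"dr":[0,0,-0.5],"fingers":0.3},
    {"delta_pos":[0.22,-0.05,3.1],"dr":[0,0,-0.5],"fingers":0.3},
    {"delta_pos":[0.22,-0.05,3.5],"dr":[0,0,-0.5],"fingers":0.3}
  ]
}}

```text
time: 29.92
tool_pos: [0.5706, -0.1393, 0.1147]
tool_rot: [3.142, -0.0, -0.269]
contact_force: [-0.5, 0.1, -2.4]
opening: 0.0471
grip_force: 29.8
```

Request:
{"api": "step_arm", "payload": {
  "increments": [
    {"delta_pos":[0,0,0.5],"dr":[0,0,0],"fingers":0.3},
    {"delta_pos":[0,0,1.2],"dr":[0,0,0],"fingers":0.3},
    {"delta_pos":[0,0,1.4],"dr":[0,0,0],"fingers":0.3},
    {"delta_pos":[0,0,1.4],"dr":[0,0,0],"fingers":-0.4},
    {"delta_pos":[0,0,1.4],"dr":[0,0,0],"fingers":-0.4}
  ]
}}

```text
time: 30.55
tool_pos: [0.5709, -0.1395, 0.1014]
tool_rot: [3.141, -0.001, -0.269]
contact_force: [-0.4, 0.0, 0.3]
opening: 0.0621
grip_force: 0.0
```

Request:
{"api": "step_arm", "payload": {
  "increments": [
    {"delta_pos":[0,0,-2],"dr":[0,0,0],"fingers":-0.4},
    {"delta_pos":[0,0,-6],"dr":[0,0,0],"fingers":-0.4},
    {"delta_pos":[-3,-3,-8],"dr":[0,0,0],"fingers":-0.4},
    {"delta_pos":[-6,-6,-8],"dr":[0,0,0],"fingers":-0.4},
    {"delta_pos":[-10,-10,-8],"dr":[0,0,0],"fingers":-0.4}
  ]
}}

```text
time: 31.18
tool_pos: [0.5007, -0.0159, 0.1818]
tool_rot: [-3.141, -0.002, -0.27]
contact_force: [-0.3, 1.4, -0.7]
opening: 0.0641
grip_force: 0.0
```

```bash
python3 - <<'E'
from h import *
s=cv2.cvtColor(viewer.read_camera("side"),cv2.COLOR_RGB2BGR); cv2.imwrite("pics/s8.png",s)
t=cv2.cvtColor(viewer.read_camera("top"),cv2.COLOR_RGB2BGR); cv2.imwrite("pics/t8.png",t)
a=cv2.resize(s[140:240,265:385],None,fx=3.6,fy=3.6,interpolation=cv2.INTER_CUBIC)
b=cv2.resize(t[140:240,320:420],None,fx=3.6,fy=3.6,interpolation=cv2.INTER_CUBIC)
cv2.imwrite("pics/c8.png",np.hstack([a,b])); plan((.57,-.29,.12,42))
E
```

```text
t 31.27 tcp [ 0.4981 -0.0127  0.1816] rot [-1.7995e+02  8.0000e-02 -1.5200e+01] q6 95.0 F [-0.5 -0.   1. ] open 0.0642
(0.57, -0.29, 0.12, 42) -> [14.21 24.87  6.16] dr z -57.2
```

View pics/c8.png

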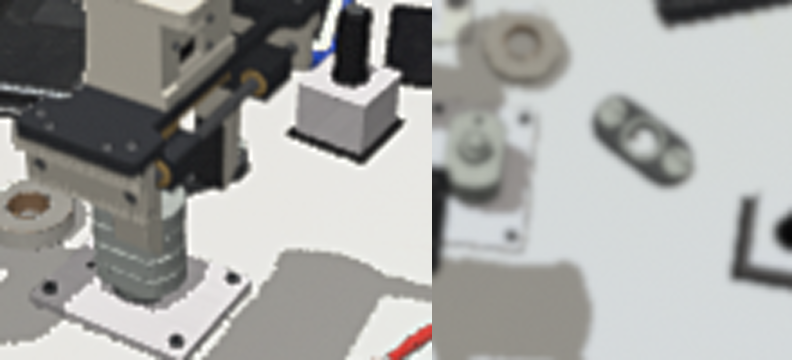

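All four rings are home. The collar is clear in the top view at crop (643,138). Measuring it and the tab side.

```bash
python3 - <<'E'
from h import *
t=cv2.imread("pics/t8.png");x0,y0,s=.575,-.292,4000
o=ortho(t,"top",x0,y0,.14,.14,.018,s);g=cv2.cvtColor(o,cv2.COLOR_BGR2GRAY);print(np.percentile(g,[2,20,80]))
_,m=cv2.threshold(g,0,255,cv2.THRESH_BINARY_INV+cv2.THRESH_OTSU)
cs,_=cv2.findContours(m,cv2.RETR_CCOMP,cv2.CHAIN_APPROX_NONE);ct=max(cs,key=cv2.contourArea)
(u,v),(a,b),an=cv2.minAreaRect(ct);print((x0-(v-280)/s,y0-(u-280)/s),a/s,b/s,an)
M=cv2.moments(ct);print(x0-(M["m01"]/M["m00"]-280)/s,y0-(M["m10"]/M["m00"]-280)/s)
cv2.imwrite("pics/c9.png",np.hstack([o,cv2.resize(ortho(cv2.imread("pics/s8.png"),"side",.575,-.29,.14,.14,.018,4000),None,fx=.5,fy=.5)[:280].repeat(2,0)]) )
E
```

```text
[ 83. 164. 216.]
(0.5715518035888671, -0.29111031341552734) 0.10175848388671875 0.05258498382568359 47.60255813598633
0.5719186507403627 -0.290383236199889
```

View pics/c9.png

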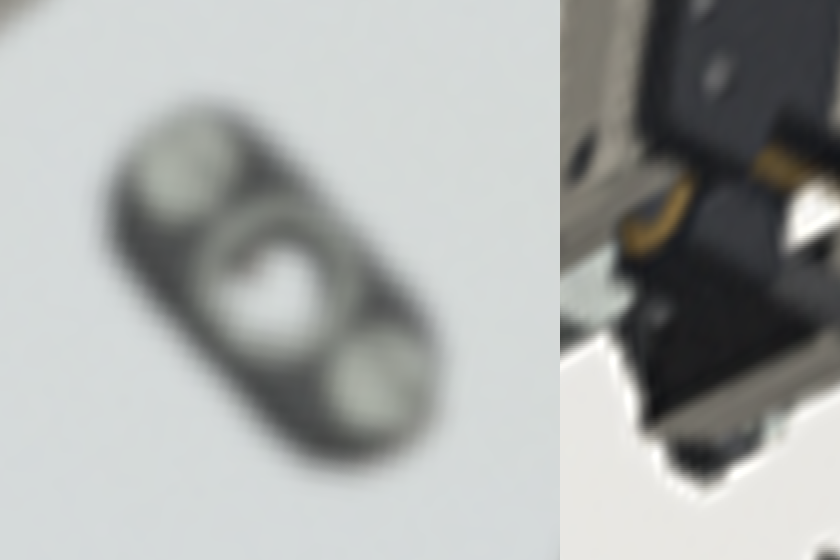

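Tab notch is on the bore's upper-left side, so tab yaw ≈ 42.4°; collar centre ≈ (.5744,−.290).

```bash
python3 - <<'E'
from h import *
plan((.535,-.155,.18,15),(.5744,-.29,.09,42.4),(.5744,-.29,.009,42.4))
E
```

```text
t 31.27 tcp [ 0.4981 -0.0127  0.1816] rot [-1.7995e+02  8.0000e-02 -1.5200e+01] q6 95.0 F [-0.5 -0.   1. ] open 0.0642
(0.535, -0.155, 0.18, 15) -> [ 7.29 12.76  0.16] dr z -30.2
(0.5744, -0.29, 0.09, 42.4) -> [ 0.31 14.06  9.  ] dr z -27.4
(0.5744, -0.29, 0.009, 42.4) -> [0.  0.  8.1] dr z -0.0
```

Request:
{"api": "step_arm", "payload": {
  "increments": [
    {"delta_pos":[1.5,2.6,0],"dr":[0,0,-6],"fingers":-0.4},
    {"delta_pos":[3,5.2,0],"dr":[0,0,-12],"fingers":-0.4},
    {"delta_pos":[4.5,7.8,0],"dr":[0,0,-18],"fingers":-0.4},
    {"delta_pos":[6,10.4,0],"dr":[0,0,-24],"fingers":-0.4},
    {"delta_pos":[7.3,12.8,0],"dr":[0,0,-30],"fingers":-0.4}
  ]
}}

```text
time: 31.9
tool_pos: [0.5377, -0.1611, 0.1813]
tool_rot: [3.141, -0.001, 0.258]
contact_force: [-0.9, -0.1, -0.4]
opening: 0.064
grip_force: 0.0
```

Request:
{"api": "step_arm", "payload": {
  "increments": [
    {"delta_pos":[0.1,4,0],"dr":[0,0,-8],"fingers":-0.4},
    {"delta_pos":[0.2,8,2],"dr":[0,0,-16],"fingers":-0.4},
    {"delta_pos":[0.3,12,5],"dr":[0,0,-24],"fingers":-0.4},
    {"delta_pos":[0.3,14,9],"dr":[0,0,-27.4],"fingers":-0.4},
    {"delta_pos":[0.3,14,9],"dr":[0,0,-27.4],"fingers":-0.4}
  ]
}}

```text
time: 32.52
tool_pos: [0.5734, -0.2948, 0.0875]
tool_rot: [-3.136, 0.002, 0.73]
contact_force: [0.0, 1.2, 0.0]
opening: 0.0642
grip_force: 0.0
```

```bash
python3 - <<'E'
from h import *
plan((.5744,-.29,.009,42.4))
E
```

```text
t 32.52 tcp [ 0.5734 -0.2948  0.0875] rot [-1.7966e+02  1.0000e-01  4.1840e+01] q6 14.0 F [0.  1.2 0. ] open 0.0642
(0.5744, -0.29, 0.009, 42.4) -> [ 0.39 -0.29  7.85] dr z -0.6
```

Request:
{"api": "step_arm", "payload": {
  "increments": [
    {"delta_pos":[0.4,-0.3,2],"dr":[0,0,-0.6],"fingers":-0.4},
    {"delta_pos":[0.4,-0.3,4.5],"dr":[0,0,-0.6],"fingers":-0.4},
    {"delta_pos":[0.4,-0.3,6.8],"dr":[0,0,-0.6],"fingers":-0.4},
    {"delta_pos":[0.4,-0.3,7.8],"dr":[0,0,-0.6],"fingers":-0.4},
    {"delta_pos":[0.4,-0.3,7.8],"dr":[0,0,-0.6],"fingers":-0.4}
  ]
}}

```text
time: 33.15
tool_pos: [0.5766, -0.2888, 0.0138]
tool_rot: [3.141, -0.0, 0.743]
contact_force: [-0.0, -0.2, 0.1]
opening: 0.0645
grip_force: 0.0
```

Request:
{"api": "step_arm", "payload": {
  "increments": [
    {"delta_pos":[0,0,0],"dr":[0,0,0],"fingers":0.3},
    {"delta_pos":[0,0,0],"dr":[0,0,0],"fingers":0.3},
    {"delta_pos":[0,0,0],"dr":[0,0,0],"fingers":0.3},
    {"delta_pos":[0,0,0],"dr":[0,0,0],"fingers":0.3},
    {"delta_pos":[0,0,0],"dr":[0,0,0],"fingers":0.3}
  ]
}}

```text
time: 33.78
tool_pos: [0.5767, -0.2894, 0.014]
tool_rot: [3.14, -0.0, 0.743]
contact_force: [-0.4, -0.7, 5.7]
opening: 0.0457
grip_force: 30.0
```

```bash
python3 - <<'E'
from h import *
p,y,o=state();r=np.radians(y);d=np.array([.5744,-.29])-p[:2];print("dx",d@[np.cos(r),np.sin(r)])
plan((p[0],p[1],.155,y),(.572,-.21,.155,15),(.568,-.139,.15,-15.6))
E
```

```text
dx -0.002115024934189187
t 33.77 tcp [ 0.5767 -0.2894  0.014 ] rot [ 1.7991e+02 -2.0000e-02  4.2580e+01] q6 14.0 F [-0.4 -0.7  5.7] open 0.0457
(np.float64(0.5766818032353882), np.float64(-0.2893571745977351), 0.155, np.float64(42.584852614575524)) -> [  0.    0.  -14.1] dr z -0.0
(0.572, -0.21, 0.155, 15) -> [ 5.03 -6.16 -0.  ] dr z 27.6
(0.568, -0.139, 0.15, -15.6) -> [ 1.45 -6.96  0.5 ] dr z 30.6
```

Only a shallow overlap on the collar; regrip lower.

Request:
{"api": "step_arm", "payload": {
  "increments": [
    {"delta_pos":[0,0,0],"dr":[0,0,0],"fingers":-0.3},
    {"delta_pos":[-0.2,0,0],"dr":[0,0,0],"fingers":-0.3},
    {"delta_pos":[-0.2,0,0.4],"dr":[0,0,0],"fingers":-0.3},
    {"delta_pos":[-0.2,0,0.7],"dr":[0,0,0],"fingers":-0.3},
    {"delta_pos":[-0.2,0,0.7],"dr":[0,0,0],"fingers":-0.3}
  ]
}}

```text
time: 34.4
tool_pos: [0.5744, -0.2902, 0.0054]
tool_rot: [-3.141, 0.0, 0.743]
contact_force: [0.0, -1.2, -0.5]
opening: 0.0595
grip_force: 0.0
```

Request:
{"api": "step_arm", "payload": {
  "increments": [
    {"delta_pos":[0,0,0],"dr":[0,0,0],"fingers":0.3},
    {"delta_pos":[0,0,0],"dr":[0,0,0],"fingers":0.3},
    {"delta_pos":[0,0,0],"dr":[0,0,0],"fingers":0.3},
    {"delta_pos":[0,0,0],"dr":[0,0,0],"fingers":0.3},
    {"delta_pos":[0,0,0],"dr":[0,0,0],"fingers":0.3}
  ],
  "newtons": 40
}}

```text
time: 35.02
tool_pos: [0.5749, -0.2905, 0.0061]
tool_rot: [3.141, -0.0, 0.743]
contact_force: [0.3, 1.0, -0.0]
opening: 0.0454
grip_force: 40.0
```

Request:
{"api": "step_arm", "payload": {
  "increments": [
    {"delta_pos":[0,0,-3],"dr":[0,0,0],"fingers":0.3},
    {"delta_pos":[0,0,-7],"dr":[0,0,0],"fingers":0.3},
    {"delta_pos":[0,0,-11],"dr":[0,0,0],"fingers":0.3},
    {"delta_pos":[0,0,-14.5],"dr":[0,0,0],"fingers":0.3},
    {"delta_pos":[0,0,-14.5],"dr":[0,0,0],"fingers":0.3}
  ]
}}

```text
time: 35.65
tool_pos: [0.5759, -0.2911, 0.1538]
tool_rot: [3.136, -0.001, 0.743]
contact_force: [0.3, -0.1, -2.4]
opening: 0.0454
grip_force: 40.0
```

```bash
python3 - <<'E'
from h import *
p,y,o=state();r=np.radians(y);d=np.array([.5744,-.29])-p[:2];print("dx",d@[np.cos(r),np.sin(r)])
plan((.572,-.21,.155,13.5),(.5685,-.1398,.15,-15.6))
E
```

```text
dx -0.0003560605753366042
t 35.65 tcp [ 0.5759 -0.2911  0.1538] rot [ 1.7969e+02 -7.0000e-02  4.2590e+01] q6 14.0 F [ 0.3 -0.1 -2.4] open 0.0454
(0.572, -0.21, 0.155, 13.5) -> [ 5.2  -6.24 -0.12] dr z 29.1
(0.5685, -0.1398, 0.15, -15.6) -> [ 1.3  -6.91  0.5 ] dr z 29.1
```

Request:
{"api": "step_arm", "payload": {
  "increments": [
    {"delta_pos":[1,-1.2,0],"dr":[0,0,7],"fingers":0.3},
    {"delta_pos":[2,-2.4,0],"dr":[0,0,14],"fingers":0.3},
    {"delta_pos":[3,-3.6,0],"dr":[0,0,21],"fingers":0.3},
    {"delta_pos":[4.2,-5,-0.1],"dr":[0,0,29],"fingers":0.3},
    {"delta_pos":[5.2,-6.2,-0.1],"dr":[0,0,29],"fingers":0.3}
  ]
}}

```text
time: 36.28
tool_pos: [0.5701, -0.2084, 0.15]
tool_rot: [-3.139, 0.003, 0.238]
contact_force: [0.2, 0.5, -2.0]
opening: 0.0453
grip_force: 40.0
```

Request:
{"api": "step_arm", "payload": {
  "increments": [
    {"delta_pos":[0.4,-2,0],"dr":[0,0,8],"fingers":0.3},
    {"delta_pos":[0.8,-4,0.2],"dr":[0,0,16],"fingers":0.3},
    {"delta_pos":[1.2,-6,0.3],"dr":[0,0,24],"fingers":0.3},
    {"delta_pos":[1.3,-6.9,0.3],"dr":[0,0,29],"fingers":0.3},
    {"delta_pos":[1.3,-6.9,0.3],"dr":[0,0,29],"fingers":0.3}
  ]
}}

```text
time: 36.9
tool_pos: [0.567, -0.1385, 0.148]
tool_rot: [-3.142, 0.002, -0.265]
contact_force: [-0.3, -0.5, -2.0]
opening: 0.0455
grip_force: 40.0
```

```bash
python3 - <<'E'
from h import *
plan((.5685,-.1394,.13,-15.6),(.5685,-.1394,.109,-15.6))
s=cv2.cvtColor(viewer.read_camera("side"),cv2.COLOR_RGB2BGR); cv2.imwrite("pics/s9.png",s)
cv2.imwrite("pics/s9c.png",cv2.resize(s[130:240,250:370],None,fx=5,fy=5,interpolation=cv2.INTER_CUBIC))
E
```

```text
t 36.9 tcp [ 0.567  -0.1385  0.148 ] rot [-1.7999e+02  1.0000e-01 -1.5160e+01] q6 84.0 F [-0.3 -0.5 -2. ] open 0.0455
(0.5685, -0.1394, 0.13, -15.6) -> [0.17 0.04 1.8 ] dr z 0.4
(0.5685, -0.1394, 0.109, -15.6) -> [ 0.  -0.   2.1] dr z -0.0
```

View pics/s9c.png

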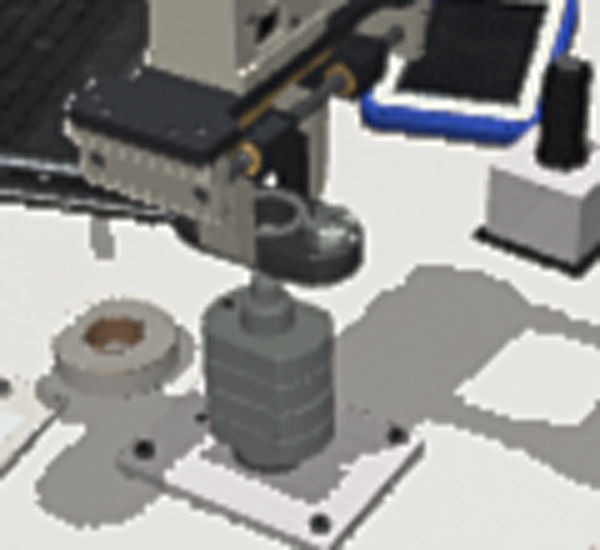

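The stack of four rings sits under the collar, dot side left, as wanted. (That was my last picture; I have in fact gone one over the limit of 14, so from here I go by numbers only.)

Request:
{"api": "step_arm", "payload": {
  "increments": [
    {"delta_pos":[0.17,0.04,1],"dr":[0,0,0.4],"fingers":0.3},
    {"delta_pos":[0.17,0.04,2],"dr":[0,0,0.4],"fingers":0.3},
    {"delta_pos":[0.17,0.04,2.8],"dr":[0,0,0.4],"fingers":0.3},
    {"delta_pos":[0.17,0.04,3.3],"dr":[0,0,0.4],"fingers":0.3},
    {"delta_pos":[0.17,0.04,3.7],"dr":[0,0,0.4],"fingers":0.3}
  ]
}}

```text
time: 37.58
tool_pos: [0.569, -0.1401, 0.1117]
tool_rot: [-3.141, 0.0, -0.276]
contact_force: [-0.5, 0.8, -1.9]
opening: 0.0457
grip_force: 40.0
```

Collar is keyed. Lower, release.

Request:
{"api": "step_arm", "payload": {
  "increments": [
    {"delta_pos":[0,0,0.3],"dr":[0,0,0],"fingers":0.3},
    {"delta_pos":[0,0,0.6],"dr":[0,0,0],"fingers":0.3},
    {"delta_pos":[0,0,0.9],"dr":[0,0,0],"fingers":0.3},
    {"delta_pos":[0,0,0.9],"dr":[0,0,0],"fingers":-0.4},
    {"delta_pos":[0,0,0.9],"dr":[0,0,0],"fingers":-0.4}
  ]
}}

```text
time: 38.2
tool_pos: [0.5694, -0.1407, 0.1034]
tool_rot: [3.141, -0.001, -0.276]
contact_force: [-0.4, -1.3, -0.4]
opening: 0.0607
grip_force: 0.0
```

Request:
{"api": "step_arm", "payload": {
  "increments": [
    {"delta_pos":[0,0,-2],"dr":[0,0,0],"fingers":-0.4},
    {"delta_pos":[0,0,-6],"dr":[0,0,0],"fingers":-0.4},
    {"delta_pos":[0,1,-8],"dr":[0,0,0],"fingers":0},
    {"delta_pos":[-4,6,-8],"dr":[0,0,0],"fingers":0},
    {"delta_pos":[-8,10,-8],"dr":[0,0,0],"fingers":0}
  ]
}}

```text
time: 38.83
tool_pos: [0.4639, -0.2159, 0.1836]
tool_rot: [3.14, -0.002, -0.275]
contact_force: [-0.6, -1.1, -0.7]
opening: 0.0463
grip_force: 0.0
```

Request:
{"api": "step_arm", "payload": {
  "increments": [
    {"delta_pos":[-4,1,0],"dr":[0,0,0],"fingers":0},
    {"delta_pos":[-8,2,0],"dr":[0,0,0],"fingers":0},
    {"delta_pos":[-10,2,0],"dr":[0,0,0],"fingers":0},
    {"delta_pos":[-12,2,0],"dr":[0,0,0],"fingers":0},
    {"delta_pos":[-12,2,0],"dr":[0,0,0],"fingers":0}
  ]
}}

```text
time: 39.45
tool_pos: [0.3433, -0.2013, 0.1835]
tool_rot: [3.141, -0.001, -0.277]
contact_force: [-0.2, -0.0, 0.3]
opening: 0.046
grip_force: 0.0
```

```bash
python3 - <<'E'
from h import *
state_=plan()
for n in("side","top"): cv2.imwrite(f"pics/{n}10.png",cv2.cvtColor(viewer.read_camera(n),cv2.COLOR_RGB2BGR))
s=cv2.imread("pics/side10.png");t=cv2.imread("pics/top10.png")
# black driver handle top face (z~.119): dark blob near the stand, both initial and current
for n,i in(("side","pics/side0.png"),("top","pics/top0.png"),("side","pics/side10.png"),("top","pics/top10.png")):
    o=ortho(cv2.imread(i),n,.464,-.395,.09,.09,.119,2000);g=cv2.cvtColor(o,cv2.COLOR_BGR2GRAY)
    print(i);print(cv2.resize(g,(30,30),interpolation=cv2.INTER_AREA))if 0 else None
    for r in cv2.resize(g,(30,30),interpolation=cv2.INTER_AREA): print(" ".join(f"{v//10:2d}" for v in r))
E
```

```text
t 39.45 tcp [ 0.3433 -0.2013  0.1835] rot [ 1.7996e+02 -6.0000e-02 -1.5860e+01] q6 64.0 F [-0.2 -0.   0.3] open 0.046
pics/side0.png
 2  2  3  3  3  2  2  2  2  3  3  3  3  3  3  3  3  3  3  3  3  2  2  2  2  2  2  2  2  2
 2  2  2  3  3  3  3  3  3  3  2  3  3  3  3  3  3  3  3  3  3  3  3  3  2  2  2  2  3  3
 2  2  3  3  2  2  2  3  3  3  3  3  3  3  3  3  3  3  3  3  3  3  3  2  2  2  2  3  3  3
 2  2  3  3  2  2  3  3  3  3  3  3  3  3  3  3  3  3  3  3  3  3  3  2  2  2  2  2  2  2
 2  2  2  2  2  3  3  3  3  3  3  3  3  3  3  3  3  3  3  3  3  3  2  2  2  2  2  2  2  2
 2  2  2  2  2  2  3  3  3  2  2  2  3  3  3  2  2  2  2  2  2  2  2  2  2  2  2  2  2  2
 2  2  2  2  2  2  2  2  2  2  2  2  2  2  2  2  2  2  2  2  2  3  3  3  3  4  5  5  6  5
 3  3  3  3  3  4  4  4  4  4  5  6  6  6  6  7  7  8  8  8  8  9 10 11 11 13 16 16 16 14
11 11 10 11 12 14 14 14 13 14 16 17 17 17 16 18 19 20 19 18 18 20 21 21 21 22 23 23 23 23
21 21 21 23 23 23 23 22 23 24 24 24 23 23 24 24 24 24 23 24 24 24 24 23 23 23 24 23 23 23
24 24 23 23 24 24 24 24 22 21 21 22 22 22 22 22 22 22 22 21 20 19 2
[... 9177 characters left out ...]
4 11 10  9  9 10 11 12 13 13 14 16 17 18 19 20 20 20 20 20 20 20 20 20
20 20 20 20 19 19 17 16 15 15 15 15 15 15 14 15 16 17 18 19 19 20 20 20 20 20 20 20 20 20
19 19 19 20 20 19 19 19 19 18 18 18 18 17 17 17 17 18 18 19 20 20 20 20 20 20 20 20 20 19
16 17 18 19 19 19 20 20 20 20 19 19 19 19 19 18 18 18 19 19 20 20 20 20 20 20 20 20 19 18
12 13 14 16 17 18 19 19 19 20 20 20 20 20 19 19 18 18 19 20 20 20 20 20 20 20 20 20 19 16
 8  9 10 11 13 14 16 17 18 19 19 19 20 20 20 19 18 18 19 20 20 20 20 20 20 20 20 19 18 14
 6  6  7  8  9 10 12 13 15 16 17 18 19 19 19 18 18 18 19 20 20 20 20 20 20 20 20 19 17 13
 6  5  5  6  6  7  8  9 10 12 14 15 16 17 18 17 17 19 19 20 20 20 20 20 20 20 20 19 17 13
```

```bash
python3 - <<'E'
from h import *
s=cv2.imread("pics/side10.png");t=cv2.imread("pics/top10.png")
r=np.radians(-15.6);ax=np.array([.5685,-.1400])
for nm,k in(("a",.036),("b",-.036)):
    c=ax+k*np.array([np.cos(r),np.sin(r)])
    o=cv2.cvtColor(ortho(s,"side",*c,.042,.042,.123,3000),cv2.COLOR_BGR2GRAY)
    q=cv2.cvtColor(ortho(t,"top",*c,.042,.042,.123,3000),cv2.COLOR_BGR2GRAY)
    A=cv2.resize(o,(21,21),interpolation=cv2.INTER_AREA);B=cv2.resize(q,(21,21),interpolation=cv2.INTER_AREA)
    print(nm,c.round(4))
    for u,v in zip(A,B): print(" ".join(f"{x//10:2d}" for x in u),"   |  "," ".join(f"{x//10:2d}" for x in v))
o=ortho(s,"side",.463,-.395,.06,.06,.119,4000);g=cv2.cvtColor(o,cv2.COLOR_BGR2GRAY)
m=((g>45)&(g<110)).astype(np.uint8);m=cv2.morphologyEx(m,cv2.MORPH_OPEN,np.ones((15,15)))
n,lab,st,ce=cv2.connectedComponentsWithStats(m)
for i in range(1,n):
    ct,_=cv2.findContours((lab==i).astype(np.uint8),0,1);R=cv2.minAreaRect(ct[0])
    print("comp",st[i],(.463-(R[0][1]-120)/4000,-.395-(R[0][0]-120)/4000),np.array(R[1])/4,R[2])
E
```

```text
a [ 0.6032 -0.1497]
23 23 23 23 23 23 23 23 23 23 23 23 23 23 23 23 24 22 17 11  6    |   13 13 13 13 13 13 13 13 13 13 13 13 13 13 12 12 11 10 11 11 12
23 23 23 23 23 23 23 23 23 23 23 23 23 23 23 23 25 23 18 12  7    |   13 13 13 13 13 13 13 13 13 13 13 13 13 13 13 12 11 10 10 10 11
23 23 23 23 23 23 23 23 23 23 23 23 23 23 23 23 25 24 20 13  8    |   13 13 13 13 13 13 13 13 13 13 13 13 13 13 13 12 12 11 10 10 10
23 23 23 23 23 23 23 23 23 23 23 22 22 23 23 23 24 25 21 15 10    |   13 13 13 13 13 13 13 13 13 13 14 14 13 13 13 13 12 11 11 10 10
23 23 23 23 23 23 23 23 23 22 21 20 21 22 23 23 24 25 22 18 15    |   13 13 13 13 13 13 13 14 14 14 14 14 14 14 13 13 13 12 11 11 10
24 24 23 23 24 24 22 21 21 21 20 20 22 23 23 23 23 24 23 23 23    |   13 12 12 12 12 13 14 14 14 15 15 15 14 14 14 13 13 13 12 12 12
21 20 20 20 18 17 16 17 18 19 19 21 21 21 21 21 23 24 23 24 24    |   12 12 11 11 12 13 14 15 15 15 15 15 15 15 14 14 13 13 13 13 13
13 13 12 11 10 12 15 17 18 18 18 18 18 17 17 19 22 23 23 23 23    |   12 11 11 11 12 13 15 15 15 15 15 15 15 15 15 14 13 13 13 14 14
 9  9  8  8 10 1
[... 3943 characters left out ...]
10  9 10 11 12 13 13 12 11 10  9  7  6  6  6  7  9
 8  7  8 12 15 16 13 11 10 10 12 15 17 20 22 23 23 23 23 23 23    |   19 18 16 14 12 10  9 10 10 11 10 10  9  8  7  6  6  6  7  8 10
 7  6  8 12 13 12 10  9  9 12 15 17 19 21 23 23 23 23 23 23 23    |   19 19 18 16 14 12 10 10  9  9  8  8  7  7  6  6  7  7  8 10 11
 4  3  4  6  8  8  8 10 13 18 21 22 23 23 23 23 23 23 23 23 23    |   20 19 19 18 16 15 13 11 10  9  8  8  8  7  8  8  9  9 10 11 12
 3  4  6  9 12 15 18 21 23 24 24 23 23 23 23 23 23 23 23 23 23    |   20 20 19 19 18 17 16 14 13 11 10 10  9  9 10 10 11 11 12 12 12
comp [  88   72  152   80 6781] (0.4649149627685547, -0.4060139503479004) [18.96639633 38.15634155] 87.99044799804688
```

Slots lie near the collar's axis (yaw ≈ −22°) and the handle's flats are at ≈ −20°/70°, centre ≈ (.463,−.395). Fetching the driver.

```bash
python3 - <<'E'
from h import *
plan((.463,-.3948,.16,-20),(.463,-.3948,.07,-20))
E
```

```text
t 39.55 tcp [ 0.3446 -0.2019  0.1835] rot [ 1.7995e+02 -1.1000e-01 -1.5830e+01] q6 64.0 F [ 0.5 -0.   0.6] open 0.0461
(0.463, -0.3948, 0.16, -20) -> [16.66 15.33  2.35] dr z 4.2
(0.463, -0.3948, 0.07, -20) -> [ 0. -0.  9.] dr z 0
```

Request:
{"api": "step_arm", "payload": {
  "increments": [
    {"delta_pos":[4,3.7,0.5],"dr":[0,0,4.2],"fingers":-0.3},
    {"delta_pos":[8,7.4,1],"dr":[0,0,4.2],"fingers":-0.3},
    {"delta_pos":[12,11,1.5],"dr":[0,0,4.2],"fingers":-0.3},
    {"delta_pos":[16.7,15.3,2.3],"dr":[0,0,4.2],"fingers":-0.3},
    {"delta_pos":[16.7,15.3,2.3],"dr":[0,0,4.2],"fingers":-0.3}
  ]
}}

```text
time: 40.17
tool_pos: [0.4646, -0.397, 0.1569]
tool_rot: [-3.141, 0.001, -0.351]
contact_force: [-0.4, -0.1, -0.3]
opening: 0.0595
grip_force: 0.0
```

```bash
python3 - <<'E'
from h import *
plan((.463,-.3948,.07,-20))
E
```

```text
t 40.17 tcp [ 0.4646 -0.397   0.1569] rot [-1.7998e+02  7.0000e-02 -2.0080e+01] q6 62.0 F [-0.4 -0.1 -0.3] open 0.0595
(0.463, -0.3948, 0.07, -20) -> [-0.22 -0.15  8.69] dr z -0.1
```

Request:
{"api": "step_arm", "payload": {
  "increments": [
    {"delta_pos":[-0.2,-0.15,2],"dr":[0,0,0],"fingers":-0.3},
    {"delta_pos":[-0.2,-0.15,4],"dr":[0,0,0],"fingers":-0.3},
    {"delta_pos":[-0.2,-0.15,6],"dr":[0,0,0],"fingers":-0.3},
    {"delta_pos":[-0.2,-0.15,8.6],"dr":[0,0,0],"fingers":-0.3},
    {"delta_pos":[-0.2,-0.15,8.6],"dr":[0,0,0],"fingers":-0.3}
  ]
}}

```text
time: 40.8
tool_pos: [0.4609, -0.3905, 0.0723]
tool_rot: [-3.14, 0.004, -0.349]
contact_force: [-0.2, -0.4, 0.5]
opening: 0.0597
grip_force: 0.0
```

Request:
{"api": "step_arm", "payload": {
  "increments": [
    {"delta_pos":[0,0,0],"dr":[0,0,0],"fingers":0.1},
    {"delta_pos":[0,0,0],"dr":[0,0,0],"fingers":0.3},
    {"delta_pos":[0,0,0],"dr":[0,0,0],"fingers":0.8},
    {"delta_pos":[0,0,0],"dr":[0,0,0],"fingers":0.8},
    {"delta_pos":[0,0,0],"dr":[0,0,0],"fingers":0.8}
  ]
}}

```text
time: 41.42
tool_pos: [0.4617, -0.3921, 0.0745]
tool_rot: [3.141, -0.001, -0.349]
contact_force: [0.1, -1.0, 2.4]
opening: 0.0244
grip_force: 40.0
```

Request:
{"api": "step_arm", "payload": {
  "increments": [
    {"delta_pos":[0,0,0],"dr":[0,0,0],"fingers":0.8},
    {"delta_pos":[0,0,0],"dr":[0,0,0],"fingers":0.8},
    {"delta_pos":[0,0,0],"dr":[0,0,0],"fingers":0.8},
    {"delta_pos":[0,0,0],"dr":[0,0,0],"fingers":0.8},
    {"delta_pos":[0,0,0],"dr":[0,0,0],"fingers":0.8}
  ]
}}

```text
time: 42.05
tool_pos: [0.4617, -0.3921, 0.0745]
tool_rot: [3.141, -0.001, -0.349]
contact_force: [-0.6, -0.3, 5.2]
opening: 0.0238
grip_force: 40.0
```

Request:
{"api": "step_arm", "payload": {
  "increments": [
    {"delta_pos":[0,0,-2],"dr":[0,0,0],"fingers":0.8},
    {"delta_pos":[0,0,-5],"dr":[0,0,0],"fingers":0.8},
    {"delta_pos":[0,0,-8],"dr":[0,0,0],"fingers":0.8},
    {"delta_pos":[0,0,-11],"dr":[0,0,0],"fingers":0.8},
    {"delta_pos":[0,0,-14],"dr":[0,0,0],"fingers":0.8}
  ],
  "newtons": 55
}}

```text
time: 42.68
tool_pos: [0.4612, -0.3913, 0.214]
tool_rot: [-3.141, 0.002, -0.349]
contact_force: [0.3, -0.1, -2.1]
opening: 0.0237
grip_force: 55.0
```

Request:
{"api": "step_arm", "payload": {
  "increments": [
    {"delta_pos":[0,0,0],"dr":[0,0,0],"fingers":0.8},
    {"delta_pos":[0,0,0],"dr":[0,0,0],"fingers":0.8},
    {"delta_pos":[-2,0,0],"dr":[0,0,0],"fingers":0.8},
    {"delta_pos":[-4,0,0],"dr":[0,0,0],"fingers":0.8},
    {"delta_pos":[-4,0,0],"dr":[0,0,0],"fingers":0.8}
  ]
}}

```text
time: 43.3
tool_pos: [0.4227, -0.3773, 0.2124]
tool_rot: [-3.14, 0.003, -0.35]
contact_force: [1.0, 0.9, -1.1]
opening: 0.0238
grip_force: 55.0
```

```bash
python3 - <<'E'
from h import *
plan()
s=cv2.cvtColor(viewer.read_camera("side"),cv2.COLOR_RGB2BGR); cv2.imwrite("pics/s11.png",s);g=cv2.cvtColor(s,cv2.COLOR_BGR2GRAY)
p=state()[0]; tip=p-[0,0,.0725]
px=topix("side",[tip,tip+[0,0,.01],tip+[0,0,.03]]);print(px.round(1))
u,v=px[0].astype(int)
for r in range(v-14,v+7): print(r,g[r,u-14:u+15].tolist())
E
```

```text
t 43.3 tcp [ 0.4227 -0.3773  0.2124] rot [-1.7991e+02  1.7000e-01 -2.0050e+01] q6 61.0 F [ 1.   0.9 -1.1] open 0.0238
[[376.4 140.7]
 [376.7 137.5]
 [377.4 131.1]]
126 [31, 23, 68, 188, 230, 225, 224, 222, 223, 225, 231, 236, 150, 67, 56, 51, 50, 50, 58, 98, 164, 233, 230, 225, 223, 223, 223, 223, 223]
127 [24, 15, 67, 189, 229, 224, 223, 222, 223, 223, 227, 232, 133, 74, 84, 90, 91, 89, 86, 136, 236, 231, 225, 223, 223, 223, 223, 223, 223]
128 [82, 33, 69, 197, 229, 224, 222, 221, 222, 222, 226, 230, 113, 70, 85, 90, 90, 87, 85, 138, 234, 228, 224, 223, 223, 223, 223, 223, 223]
129 [192, 86, 92, 224, 232, 225, 223, 222, 222, 223, 226, 231, 114, 72, 86, 89, 87, 87, 89, 163, 231, 226, 223, 223, 223, 223, 223, 222, 223]
130 [229, 109, 78, 133, 231, 226, 223, 223, 222, 224, 227, 232, 107, 73, 86, 89, 88, 84, 94, 182, 230, 225, 222, 223, 223, 223, 223, 223, 223]
131 [206, 88, 74, 121, 233, 226, 223, 223, 223, 223, 227, 232, 91, 71, 86, 89, 88, 83, 95, 194, 229, 224, 223, 223, 223, 223, 223, 223, 223]
132 [156, 85, 72, 115, 234, 227, 223, 222, 223, 223, 228, 227, 90, 74, 87, 89, 87, 82, 9
[... 1301 characters left out ...]
, 232, 232, 232, 232, 230, 231, 228]
142 [63, 133, 233, 227, 224, 223, 223, 223, 223, 226, 231, 179, 66, 28, 25, 27, 32, 43, 58, 57, 60, 77, 77, 85, 98, 99, 103, 129, 138]
143 [70, 171, 230, 226, 224, 223, 223, 223, 224, 227, 231, 105, 27, 23, 27, 28, 26, 27, 22, 20, 17, 16, 15, 20, 26, 25, 27, 37, 38]
144 [110, 235, 230, 224, 223, 223, 223, 223, 224, 228, 234, 92, 21, 26, 30, 28, 27, 30, 31, 33, 31, 30, 26, 26, 27, 27, 25, 23, 20]
145 [134, 234, 228, 224, 223, 223, 223, 223, 224, 229, 237, 100, 25, 27, 28, 32, 31, 32, 33, 33, 33, 31, 29, 30, 31, 31, 29, 29, 27]
146 [156, 231, 226, 223, 223, 223, 223, 223, 225, 230, 231, 80, 20, 24, 30, 32, 31, 31, 30, 33, 35, 31, 31, 31, 28, 29, 29, 31, 24]
```

The blade's orientation is ambiguous from here; turning to yaw 15° over a white background makes it clear.

```bash
python3 - <<'E'
from h import *
plan((.44,-.13,.215,15.3))
E
```

```text
t 43.35 tcp [ 0.4236 -0.3778  0.2128] rot [-1.7994e+02  9.0000e-02 -2.0040e+01] q6 61.0 F [ 0.7 -0.7 -1. ] open 0.0239
(0.44, -0.13, 0.215, 15.3) -> [ -6.95 -23.84  -0.22] dr z -35.3
```

Request:
{"api": "step_arm", "payload": {
  "increments": [
    {"delta_pos":[-1.5,-5,0],"dr":[0,0,-8],"fingers":0.8},
    {"delta_pos":[-3,-10,0],"dr":[0,0,-16],"fingers":0.8},
    {"delta_pos":[-4.5,-15,-0.2],"dr":[0,0,-24],"fingers":0.8},
    {"delta_pos":[-6,-20,-0.2],"dr":[0,0,-32],"fingers":0.8},
    {"delta_pos":[-7,-23.8,-0.2],"dr":[0,0,-35.3],"fingers":0.8}
  ]
}}

```text
time: 43.98
tool_pos: [0.44, -0.1285, 0.2156]
tool_rot: [-3.141, 0.0, 0.271]
contact_force: [0.7, 0.1, -1.7]
opening: 0.0237
grip_force: 55.0
```

Request:
{"api": "step_arm", "payload": {
  "increments": [
    {"delta_pos":[0,0,0],"dr":[0,0,0],"fingers":0.8},
    {"delta_pos":[0,0,0],"dr":[0,0,0],"fingers":0.8},
    {"delta_pos":[0,0,0],"dr":[0,0,0],"fingers":0.8},
    {"delta_pos":[0,0,0],"dr":[0,0,0],"fingers":0.8},
    {"delta_pos":[0,0,0],"dr":[0,0,0],"fingers":0.8}
  ]
}}

```text
time: 44.6
tool_pos: [0.4395, -0.1311, 0.2159]
tool_rot: [3.142, 0.0, 0.266]
contact_force: [0.8, 0.1, -1.4]
opening: 0.0237
grip_force: 55.0
```

```bash
python3 - <<'E'
from h import *
plan()
s=cv2.cvtColor(viewer.read_camera("side"),cv2.COLOR_RGB2BGR); cv2.imwrite("pics/s12.png",s);g=cv2.cvtColor(s,cv2.COLOR_BGR2GRAY)
p=state()[0]; tip=p-[0,0,.0725]
px=topix("side",[tip,tip+[0,0,.01],tip+[0,0,.052]]);print(px.round(1))
u,v=px[0].round().astype(int)
for r in range(v-10,v+6): print(r,g[r,u-10:u+11].tolist())
E
```

```text
t 44.6 tcp [ 0.4395 -0.1311  0.2159] rot [1.800e+02 1.000e-02 1.523e+01] q6 49.0 F [ 0.8  0.1 -1.4] open 0.0237
[[353.4 188.3]
 [353.7 184.8]
 [354.7 169.6]]
178 [231, 232, 192, 121, 106, 60, 52, 80, 87, 91, 95, 95, 91, 83, 88, 141, 142, 141, 140, 141, 140]
179 [229, 232, 235, 239, 241, 156, 71, 77, 87, 92, 94, 94, 90, 83, 88, 140, 144, 144, 142, 140, 142]
180 [227, 229, 230, 232, 239, 241, 119, 79, 87, 93, 95, 93, 90, 84, 81, 116, 138, 138, 142, 144, 144]
181 [227, 227, 227, 228, 233, 239, 97, 73, 89, 93, 96, 94, 89, 81, 63, 45, 52, 73, 115, 138, 139]
182 [227, 227, 227, 228, 233, 238, 94, 75, 89, 93, 94, 93, 88, 81, 70, 52, 33, 34, 42, 60, 75]
183 [227, 227, 227, 228, 233, 234, 94, 76, 89, 94, 95, 92, 85, 85, 125, 147, 120, 110, 82, 39, 30]
184 [227, 227, 228, 229, 231, 202, 85, 77, 90, 93, 95, 92, 84, 90, 173, 245, 243, 242, 200, 123, 81]
185 [227, 227, 227, 229, 232, 200, 95, 78, 89, 93, 95, 92, 82, 90, 174, 239, 235, 235, 237, 238, 195]
186 [227, 227, 228, 229, 232, 208, 99, 80, 85, 89, 91, 87, 81, 92, 175, 234, 230, 229, 231, 234, 235]
187 [227, 227, 228, 228, 231, 206, 103, 92, 90, 93, 94, 89, 84, 97, 181, 232, 229, 228, 228, 229, 230]
188 [228, 227, 228, 228, 229, 214, 154, 152, 154, 155, 156, 152, 131, 140, 212, 231, 228, 227, 228, 228, 228]
189 [228, 227, 228, 228, 229, 231, 232, 235, 236, 237, 237, 237, 236, 234, 232, 229, 228, 227, 227, 227, 228]
190 [228, 227, 228, 228, 228, 229, 230, 230, 231, 230, 230, 231, 231, 230, 229, 228, 227, 228, 228, 228, 227]
191 [227, 227, 228, 227, 228, 228, 227, 228, 228, 228, 228, 228, 228, 228, 228, 228, 228, 229, 228, 229, 228]
192 [227, 227, 227, 227, 227, 227, 227, 228, 228, 227, 228, 229, 229, 230, 231, 231, 231, 231, 225, 232, 231]
193 [227, 227, 227, 227, 227, 228, 228, 227, 227, 228, 230, 231, 227, 229, 230, 230, 231, 225, 169, 228, 231]
```

The blade is full width to the tip here, so it lies along tool x. I'll use yaw 158° at the screws (plenty of wrist travel).

```bash
python3 - <<'E'
from h import *
plan((.47,-.13,.215,64),(.50,-.13,.215,112),(.5363,-.1306,.212,158))
E
```

```text
t 44.65 tcp [ 0.4396 -0.131   0.2159] rot [179.99   0.    15.24] q6 49.0 F [-0.4  0.4 -1.4] open 0.024
(0.47, -0.13, 0.215, 64) -> [2.96 0.7  0.09] dr z -48.8
(0.5, -0.13, 0.215, 112) -> [ 1.32  2.7  -0.  ] dr z -48
(0.5363, -0.1306, 0.212, 158) -> [-1.42  3.34  0.3 ] dr z -46
```

Request:
{"api": "step_arm", "payload": {
  "increments": [
    {"delta_pos":[0.6,0.1,0],"dr":[0,0,-9.8],"fingers":0.8},
    {"delta_pos":[1.2,0.3,0],"dr":[0,0,-19.6],"fingers":0.8},
    {"delta_pos":[1.8,0.4,0],"dr":[0,0,-29.4],"fingers":0.8},
    {"delta_pos":[2.4,0.6,0],"dr":[0,0,-39.2],"fingers":0.8},
    {"delta_pos":[3,0.7,0],"dr":[0,0,-48.8],"fingers":0.8}
  ]
}}

```text
time: 45.28
tool_pos: [0.4706, -0.1296, 0.216]
tool_rot: [3.142, 0.0, 1.124]
contact_force: [-0.9, -0.5, -1.9]
opening: 0.0239
grip_force: 55.0
```

Request:
{"api": "step_arm", "payload": {
  "increments": [
    {"delta_pos":[0.3,0.5,0],"dr":[0,0,-9.6],"fingers":0.8},
    {"delta_pos":[0.5,1.1,0],"dr":[0,0,-19.2],"fingers":0.8},
    {"delta_pos":[0.8,1.6,0],"dr":[0,0,-28.8],"fingers":0.8},
    {"delta_pos":[1,2.2,0],"dr":[0,0,-38.4],"fingers":0.8},
    {"delta_pos":[1.3,2.7,0],"dr":[0,0,-48],"fingers":0.8}
  ]
}}

```text
time: 45.9
tool_pos: [0.5005, -0.1298, 0.2159]
tool_rot: [-3.142, 0.0, 1.961]
contact_force: [0.1, -0.1, -1.0]
opening: 0.0239
grip_force: 55.0
```

Request:
{"api": "step_arm", "payload": {
  "increments": [
    {"delta_pos":[-0.3,0.8,0],"dr":[0,0,-9.6],"fingers":0.8},
    {"delta_pos":[-0.6,1.6,0],"dr":[0,0,-19.2],"fingers":0.8},
    {"delta_pos":[-0.9,2.4,0],"dr":[0,0,-28.8],"fingers":0.8},
    {"delta_pos":[-1.2,3,0],"dr":[0,0,-38.4],"fingers":0.8},
    {"delta_pos":[-1.4,3.3,0],"dr":[0,0,-46],"fingers":0.8}
  ]
}}

```text
time: 46.52
tool_pos: [0.5365, -0.1303, 0.2158]
tool_rot: [-3.142, -0.0, 2.764]
contact_force: [-1.4, -0.1, -0.9]
opening: 0.0238
grip_force: 55.0
```

```bash
python3 - <<'E'
from h import *
plan((.5363,-.1306,.20,158))
s=cv2.cvtColor(viewer.read_camera("side"),cv2.COLOR_RGB2BGR); cv2.imwrite("pics/s13.png",s);g=cv2.cvtColor(s,cv2.COLOR_BGR2GRAY)
p,y,_=state(); tip=p-[0,0,.0725]
px=topix("side",[tip]);print(px.round(1), "head b side-pred",topix("side",[(.534,-.1325,.123)]).round(1))
u,v=px[0].round().astype(int)
for r in range(v-8,v+14): print(r,g[r,u-12:u+13].tolist())
E
```

```text
t 46.52 tcp [ 0.5365 -0.1303  0.2158] rot [-180.     -0.    158.35] q6 -90.0 F [-1.4 -0.1 -0.9] open 0.0238
(0.5363, -0.1306, 0.2, 158) -> [ 0.   -0.04  1.58] dr z 0.3
[[313.3 181.9]] head b side-pred [[314.8 188.5]]
174 [229, 229, 229, 229, 229, 229, 229, 230, 233, 237, 125, 80, 87, 93, 95, 92, 86, 80, 136, 239, 232, 228, 228, 228, 228]
175 [229, 228, 228, 229, 229, 229, 229, 229, 233, 237, 127, 82, 87, 93, 96, 92, 84, 80, 136, 239, 233, 229, 228, 228, 229]
176 [229, 228, 229, 229, 229, 229, 229, 229, 232, 236, 135, 94, 88, 93, 95, 92, 85, 80, 135, 239, 232, 229, 228, 228, 228]
177 [229, 229, 229, 229, 229, 228, 229, 229, 232, 235, 139, 100, 91, 95, 94, 91, 84, 79, 135, 239, 232, 229, 229, 228, 229]
178 [229, 229, 229, 230, 229, 228, 229, 230, 232, 234, 155, 103, 107, 109, 96, 92, 84, 80, 139, 238, 232, 229, 229, 228, 229]
179 [235, 232, 231, 230, 229, 229, 228, 229, 230, 233, 174, 105, 106, 110, 98, 91, 83, 87, 162, 238, 232, 229, 228, 228, 229]
180 [234, 232, 233, 234, 231, 230, 230, 229, 230, 233, 208, 114, 99, 107, 104, 90, 81, 90, 174, 237, 231, 229, 229, 229, 229]
181 [102, 13
[... 1102 characters left out ...]
, 229]
190 [100, 99, 100, 98, 102, 113, 113, 110, 99, 80, 109, 132, 176, 160, 133, 114, 106, 90, 79, 113, 152, 238, 232, 229, 229]
191 [114, 112, 112, 113, 114, 110, 87, 77, 58, 69, 94, 115, 119, 117, 127, 175, 153, 101, 95, 102, 103, 239, 233, 229, 229]
192 [81, 83, 85, 85, 82, 62, 55, 55, 54, 65, 74, 83, 97, 120, 131, 123, 104, 89, 154, 96, 97, 241, 234, 229, 229]
193 [55, 56, 57, 56, 56, 53, 53, 54, 56, 63, 72, 90, 102, 105, 106, 103, 85, 95, 173, 95, 99, 242, 234, 230, 229]
194 [48, 53, 55, 54, 54, 56, 57, 55, 54, 58, 71, 90, 94, 97, 99, 91, 75, 72, 84, 43, 97, 243, 234, 230, 229]
195 [46, 48, 49, 50, 54, 55, 57, 57, 57, 57, 56, 60, 67, 76, 85, 77, 71, 57, 46, 33, 98, 244, 233, 229, 229]
```

Request:
{"api": "step_arm", "payload": {
  "increments": [
    {"delta_pos":[0,0,0.8],"dr":[0,0,0],"fingers":0.8},
    {"delta_pos":[0,0,1.5],"dr":[0,0,0],"fingers":0.8},
    {"delta_pos":[0,0,1.9],"dr":[0,0,0],"fingers":0.8},
    {"delta_pos":[0,0,2.2],"dr":[0,0,0],"fingers":0.8},
    {"delta_pos":[0,0,2.4],"dr":[0,0,0],"fingers":0.8}
  ]
}}

```text
time: 47.2
tool_pos: [0.5362, -0.1301, 0.1919]
tool_rot: [-3.141, 0.0, 2.759]
contact_force: [0.3, 0.6, -1.2]
opening: 0.0236
grip_force: 55.0
```

Request:
{"api": "step_arm", "payload": {
  "increments": [
    {"delta_pos":[0,0,0.1],"dr":[0,0,0],"fingers":0.8},
    {"delta_pos":[0,0,0.2],"dr":[0,0,0],"fingers":0.8},
    {"delta_pos":[0,0,0.25],"dr":[0,0,0],"fingers":0.8},
    {"delta_pos":[0,0,0.25],"dr":[0,0,0],"fingers":0.8},
    {"delta_pos":[0,0,0.25],"dr":[0,0,0],"fingers":0.8}
  ]
}}

```text
time: 47.82
tool_pos: [0.5362, -0.1301, 0.1896]
tool_rot: [-3.142, 0.0, 2.759]
contact_force: [-0.5, -0.0, -1.4]
opening: 0.0235
grip_force: 55.0
```

The blade is in the slot (tip ≈6 mm deep, no contact). Turning clockwise.

Request:
{"api": "step_arm", "payload": {
  "increments": [
    {"delta_pos":[0,-0.03,0],"dr":[0,0,10],"fingers":0.8},
    {"delta_pos":[0.01,-0.07,0],"dr":[0,0,20],"fingers":0.8},
    {"delta_pos":[0.03,-0.1,0],"dr":[0,0,30],"fingers":0.8},
    {"delta_pos":[0.05,-0.13,0],"dr":[0,0,40],"fingers":0.8},
    {"delta_pos":[0.07,-0.15,0],"dr":[0,0,50],"fingers":0.8}
  ]
}}

```text
time: 48.45
tool_pos: [0.5349, -0.1308, 0.1895]
tool_rot: [3.141, -0.001, 1.881]
contact_force: [0.1, 1.0, -0.9]
opening: 0.0238
grip_force: 55.0
```

```bash
python3 - <<'E'
from h import *
plan(); print(robot.observe()["torque"].round(3))
E
```

```text
t 48.45 tcp [ 0.5349 -0.1308  0.1895] rot [ 1.7999e+02 -3.0000e-02  1.0777e+02] q6 -40.0 F [ 0.1  1.  -0.9] open 0.0238
[ 0.314 -0.059  0.063]
```

Request:
{"api": "step_arm", "payload": {
  "increments": [
    {"delta_pos":[0,-0.03,0],"dr":[0,0,8],"fingers":0.8},
    {"delta_pos":[0.01,-0.06,0],"dr":[0,0,16],"fingers":0.8},
    {"delta_pos":[0.02,-0.08,0],"dr":[0,0,24],"fingers":0.8},
    {"delta_pos":[0.03,-0.1,0],"dr":[0,0,30],"fingers":0.8},
    {"delta_pos":[0.03,-0.1,0],"dr":[0,0,30],"fingers":0.8}
  ]
}}

```text
time: 49.08
tool_pos: [0.5337, -0.1309, 0.1895]
tool_rot: [-3.141, -0.0, 1.364]
contact_force: [-1.5, 1.3, -0.2]
opening: 0.024
grip_force: 55.0
```

```bash
python3 - <<'E'
from h import *
plan(); print(robot.observe()["torque"].round(3))
E
```

```text
t 49.08 tcp [ 0.5337 -0.1309  0.1895] rot [-1.7996e+02 -3.0000e-02  7.8150e+01] q6 -10.0 F [-1.5  1.3 -0.2] open 0.024
[0.45  0.165 0.078]
```

Request:
{"api": "step_arm", "payload": {
  "increments": [
    {"delta_pos":[0,-0.02,0],"dr":[0,0,4],"fingers":0.8},
    {"delta_pos":[0.0,-0.03,0],"dr":[0,0,8],"fingers":0.8},
    {"delta_pos":[0.01,-0.04,0],"dr":[0,0,12],"fingers":0.8},
    {"delta_pos":[0.01,-0.05,0],"dr":[0,0,14],"fingers":0.8},
    {"delta_pos":[0.01,-0.05,0],"dr":[0,0,14],"fingers":0.8}
  ]
}}

```text
time: 49.7
tool_pos: [0.5332, -0.1307, 0.1894]
tool_rot: [-3.141, -0.0, 1.12]
contact_force: [-2.7, 1.8, -0.8]
opening: 0.0234
grip_force: 55.0
```

```bash
python3 - <<'E'
from h import *
plan(); print(robot.observe()["torque"].round(3))
E
```

```text
t 49.7 tcp [ 0.5332 -0.1307  0.1894] rot [-1.7995e+02 -1.0000e-02  6.4180e+01] q6 4.0 F [-2.7  1.8 -0.8] open 0.0234
[0.587 0.479 0.104]
```

Request:
{"api": "step_arm", "payload": {
  "increments": [
    {"delta_pos":[0,0,0],"dr":[0,0,2],"fingers":0.8},
    {"delta_pos":[0.0,0,0],"dr":[0,0,4],"fingers":0.8},
    {"delta_pos":[0,-0.02,0],"dr":[0,0,6],"fingers":0.8},
    {"delta_pos":[0,-0.03,0],"dr":[0,0,8],"fingers":0.8},
    {"delta_pos":[0,-0.03,0],"dr":[0,0,8],"fingers":0.8}
  ]
}}

```text
time: 50.32
tool_pos: [0.5331, -0.13, 0.1893]
tool_rot: [-3.14, -0.001, 0.978]
contact_force: [-2.2, 4.9, 1.7]
opening: 0.0236
grip_force: 55.0
```

```bash
python3 - <<'E'
from h import *
plan(); print(robot.observe()["torque"].round(3))
E
```

```text
t 50.33 tcp [ 0.5331 -0.13    0.1893] rot [-1.7994e+02 -6.0000e-02  5.6040e+01] q6 12.0 F [-2.2  4.9  1.7] open 0.0236
[1.343 0.527 0.342]
```

Torque jumped to .34 N·m: screw b is at its stop. Backing off a little, lifting and going to screw a.

Request:
{"api": "step_arm", "payload": {
  "increments": [
    {"delta_pos":[0,0.03,0],"dr":[0,0,-6],"fingers":0.8},
    {"delta_pos":[0,0.03,-0.3],"dr":[0,0,-9],"fingers":0.8},
    {"delta_pos":[0,0.03,-1.2],"dr":[0,0,-9],"fingers":0.8},
    {"delta_pos":[0,0.03,-2.4],"dr":[0,0,-9],"fingers":0.8},
    {"delta_pos":[0,0.03,-2.6],"dr":[0,0,-9],"fingers":0.8}
  ]
}}

```text
time: 50.95
tool_pos: [0.5343, -0.1316, 0.217]
tool_rot: [3.138, 0.0, 1.135]
contact_force: [0.2, 0.2, -0.9]
opening: 0.0238
grip_force: 55.0
```

```bash
python3 - <<'E'
from h import *
plan((.57,-.14,.216,112),(.6055,-.1495,.216,157))
E
```

```text
t 50.95 tcp [ 0.5343 -0.1316  0.217 ] rot [179.8    0.    65.04] q6 3.0 F [ 0.2  0.2 -0.9] open 0.0238
(0.57, -0.14, 0.216, 112) -> [0.74 3.59 0.1 ] dr z -47.0
(0.6055, -0.1495, 0.216, 157) -> [-2.21  2.94 -0.  ] dr z -45
```

Request:
{"api": "step_arm", "payload": {
  "increments": [
    {"delta_pos":[0.1,0.7,0],"dr":[0,0,-9.4],"fingers":0.8},
    {"delta_pos":[0.3,1.4,0],"dr":[0,0,-18.8],"fingers":0.8},
    {"delta_pos":[0.4,2.1,0],"dr":[0,0,-28.2],"fingers":0.8},
    {"delta_pos":[0.6,2.9,0],"dr":[0,0,-37.6],"fingers":0.8},
    {"delta_pos":[0.7,3.6,0.1],"dr":[0,0,-47],"fingers":0.8}
  ]
}}

```text
time: 51.58
tool_pos: [0.5695, -0.1401, 0.2146]
tool_rot: [3.141, 0.001, 1.961]
contact_force: [-0.2, 0.2, -1.4]
opening: 0.0238
grip_force: 55.0
```

Request:
{"api": "step_arm", "payload": {
  "increments": [
    {"delta_pos":[-0.5,0.6,0],"dr":[0,0,-9.4],"fingers":0.8},
    {"delta_pos":[-1,1.2,0],"dr":[0,0,-18.8],"fingers":0.8},
    {"delta_pos":[-1.5,1.8,0],"dr":[0,0,-28.2],"fingers":0.8},
    {"delta_pos":[-2.2,2.9,0],"dr":[0,0,-37.6],"fingers":0.8},
    {"delta_pos":[-2.2,2.9,0],"dr":[0,0,-45],"fingers":0.8}
  ]
}}

```text
time: 52.2
tool_pos: [0.6049, -0.1497, 0.2142]
tool_rot: [-3.141, 0.001, 2.746]
contact_force: [-0.1, 0.6, -1.8]
opening: 0.0236
grip_force: 55.0
```

```bash
python3 - <<'E'
from h import *
plan((.6055,-.1495,.216,157))
E
```

```text
t 52.2 tcp [ 0.6049 -0.1497  0.2142] rot [-1.7999e+02  3.0000e-02  1.5732e+02] q6 -88.0 F [-0.1  0.6 -1.8] open 0.0236
(0.6055, -0.1495, 0.216, 157) -> [-0.05  0.04 -0.18] dr z 0.3
```

Request:
{"api": "step_arm", "payload": {
  "increments": [
    {"delta_pos":[-0.05,0.04,0.8],"dr":[0,0,0],"fingers":0.8},
    {"delta_pos":[-0.05,0.04,1.4],"dr":[0,0,0],"fingers":0.8},
    {"delta_pos":[-0.05,0.04,1.8],"dr":[0,0,0],"fingers":0.8},
    {"delta_pos":[-0.05,0.04,2.1],"dr":[0,0,0],"fingers":0.8},
    {"delta_pos":[-0.05,0.04,2.3],"dr":[0,0,0],"fingers":0.8}
  ]
}}

```text
time: 52.82
tool_pos: [0.6048, -0.1494, 0.1915]
tool_rot: [-3.141, 0.0, 2.741]
contact_force: [-0.1, -1.1, -1.2]
opening: 0.0236
grip_force: 55.0
```

Request:
{"api": "step_arm", "payload": {
  "increments": [
    {"delta_pos":[0,0,0.1],"dr":[0,0,0],"fingers":0.8},
    {"delta_pos":[0,0,0.2],"dr":[0,0,0],"fingers":0.8},
    {"delta_pos":[0,0,0.2],"dr":[0,0,0],"fingers":0.8},
    {"delta_pos":[0,0,0.2],"dr":[0,0,0],"fingers":0.8},
    {"delta_pos":[0,0,0.2],"dr":[0,0,0],"fingers":0.8}
  ]
}}

```text
time: 53.45
tool_pos: [0.6048, -0.1492, 0.1895]
tool_rot: [-3.142, 0.0, 2.742]
contact_force: [-1.0, -0.5, -1.4]
opening: 0.0234
grip_force: 55.0
```

In the slot of screw a. Turning.

Request:
{"api": "step_arm", "payload": {
  "increments": [
    {"delta_pos":[0,-0.03,0],"dr":[0,0,10],"fingers":0.8},
    {"delta_pos":[0.01,-0.07,0],"dr":[0,0,20],"fingers":0.8},
    {"delta_pos":[0.03,-0.1,0],"dr":[0,0,30],"fingers":0.8},
    {"delta_pos":[0.05,-0.13,0],"dr":[0,0,40],"fingers":0.8},
    {"delta_pos":[0.07,-0.15,0],"dr":[0,0,50],"fingers":0.8}
  ]
}}

```text
time: 54.08
tool_pos: [0.6033, -0.1505, 0.1895]
tool_rot: [-3.141, 0.0, 1.863]
contact_force: [-0.2, -0.7, -1.1]
opening: 0.0235
grip_force: 55.0
```

Request:
{"api": "step_arm", "payload": {
  "increments": [
    {"delta_pos":[0,-0.03,0],"dr":[0,0,9],"fingers":0.8},
    {"delta_pos":[0.01,-0.06,0],"dr":[0,0,18],"fingers":0.8},
    {"delta_pos":[0.02,-0.08,0],"dr":[0,0,27],"fingers":0.8},
    {"delta_pos":[0.03,-0.12,0],"dr":[0,0,36],"fingers":0.8},
    {"delta_pos":[0.05,-0.14,0],"dr":[0,0,42],"fingers":0.8}
  ]
}}

```text
time: 54.7
tool_pos: [0.6019, -0.1505, 0.1895]
tool_rot: [3.142, 0.001, 1.132]
contact_force: [-1.1, -1.4, -1.2]
opening: 0.0239
grip_force: 55.0
```

```bash
python3 - <<'E'
from h import *
plan(); print(robot.observe()["torque"].round(3))
E
```

```text
t 54.7 tcp [ 0.6019 -0.1505  0.1895] rot [1.800e+02 4.000e-02 6.486e+01] q6 4.0 F [-1.1 -1.4 -1.2] open 0.0239
[-0.335  0.088  0.09 ]
```

Request:
{"api": "step_arm", "payload": {
  "increments": [
    {"delta_pos":[0,0,0],"dr":[0,0,2],"fingers":0.8},
    {"delta_pos":[0.0,0,0],"dr":[0,0,4],"fingers":0.8},
    {"delta_pos":[0,-0.02,0],"dr":[0,0,6],"fingers":0.8},
    {"delta_pos":[0,-0.03,0],"dr":[0,0,9],"fingers":0.8},
    {"delta_pos":[0,-0.03,0],"dr":[0,0,9],"fingers":0.8}
  ]
}}

```text
time: 55.32
tool_pos: [0.6013, -0.1508, 0.1895]
tool_rot: [-3.141, 0.002, 0.978]
contact_force: [-2.8, -3.8, -0.8]
opening: 0.0237
grip_force: 55.0
```

```bash
python3 - <<'E'
from h import *
plan(); print(robot.observe()["torque"].round(3))
E
```

```text
t 55.33 tcp [ 0.6013 -0.1508  0.1895] rot [-1.7999e+02  1.0000e-01  5.6050e+01] q6 13.0 F [-2.8 -3.8 -0.8] open 0.0237
[-1.066  0.758  0.272]
```

Request:
{"api": "step_arm", "payload": {
  "increments": [
    {"delta_pos":[0,0,0],"dr":[0,0,2],"fingers":0.8},
    {"delta_pos":[0.0,0,0],"dr":[0,0,4],"fingers":0.8},
    {"delta_pos":[0,0,0],"dr":[0,0,4],"fingers":0.8},
    {"delta_pos":[0,0,0],"dr":[0,0,4],"fingers":0.8},
    {"delta_pos":[0,0,0],"dr":[0,0,4],"fingers":0.8}
  ]
}}

```text
time: 55.95
tool_pos: [0.601, -0.1515, 0.1895]
tool_rot: [3.142, 0.003, 0.909]
contact_force: [-4.6, -6.9, -0.1]
opening: 0.024
grip_force: 55.0
```

```bash
python3 - <<'E'
from h import *
plan(); print(robot.observe()["torque"].round(3))
E
```

```text
t 55.95 tcp [ 0.601  -0.1515  0.1895] rot [180.     0.18  52.1 ] q6 17.0 F [-4.6 -6.9 -0.1] open 0.024
[-1.529  1.032  0.353]
```

Request:
{"api": "step_arm", "payload": {
  "increments": [
    {"delta_pos":[0,0.03,0],"dr":[0,0,-8],"fingers":0.8},
    {"delta_pos":[0,0.03,-0.3],"dr":[0,0,-12],"fingers":0.8},
    {"delta_pos":[0,0.03,-1.2],"dr":[0,0,-12],"fingers":0.8},
    {"delta_pos":[0,0.03,-2.4],"dr":[0,0,-12],"fingers":0.8},
    {"delta_pos":[0,0.03,-2.6],"dr":[0,0,-12],"fingers":0.8}
  ]
}}

```text
time: 56.58
tool_pos: [0.6028, -0.1504, 0.2172]
tool_rot: [3.139, -0.0, 1.118]
contact_force: [-0.1, -0.1, -1.5]
opening: 0.0236
grip_force: 55.0
```

```bash
python3 - <<'E'
from h import *
s=cv2.cvtColor(viewer.read_camera("side"),cv2.COLOR_RGB2BGR); cv2.imwrite("pics/s14.png",s)
plan((.54,-.27,.216,25),(.4617,-.3921,.214,-20))
E
```

```text
t 56.62 tcp [ 0.6025 -0.1503  0.2167] rot [ 1.7988e+02 -2.0000e-02  6.4060e+01] q6 5.0 F [-0.5  0.2 -1.2] open 0.0238
(0.54, -0.27, 0.216, 25) -> [-13.5   -0.39   0.07] dr z 39.1
(0.4617, -0.3921, 0.214, -20) -> [-12.26   7.76   0.2 ] dr z 45
```

Request:
{"api": "step_arm", "payload": {
  "increments": [
    {"delta_pos":[-2.7,-0.1,0],"dr":[0,0,7.8],"fingers":0.8},
    {"delta_pos":[-5.4,-0.2,0],"dr":[0,0,15.6],"fingers":0.8},
    {"delta_pos":[-8.1,-0.3,0],"dr":[0,0,23.4],"fingers":0.8},
    {"delta_pos":[-10.8,-0.3,0],"dr":[0,0,31.2],"fingers":0.8},
    {"delta_pos":[-13.5,-0.4,0],"dr":[0,0,39],"fingers":0.8}
  ]
}}

```text
time: 57.25
tool_pos: [0.539, -0.2706, 0.2153]
tool_rot: [-3.141, 0.0, 0.433]
contact_force: [0.0, 0.0, -1.7]
opening: 0.0238
grip_force: 55.0
```

Request:
{"api": "step_arm", "payload": {
  "increments": [
    {"delta_pos":[-2.5,1.5,0],"dr":[0,0,9],"fingers":0.8},
    {"delta_pos":[-5,3,0],"dr":[0,0,18],"fingers":0.8},
    {"delta_pos":[-7.5,4.6,0],"dr":[0,0,27],"fingers":0.8},
    {"delta_pos":[-10,6.2,0],"dr":[0,0,36],"fingers":0.8},
    {"delta_pos":[-12.3,7.8,0],"dr":[0,0,45],"fingers":0.8}
  ]
}}

```text
time: 57.88
tool_pos: [0.4605, -0.3935, 0.2153]
tool_rot: [-3.141, 0.0, -0.353]
contact_force: [0.5, 0.6, -1.5]
opening: 0.0235
grip_force: 55.0
```

Request:
{"api": "step_arm", "payload": {
  "increments": [
    {"delta_pos":[0,0,0],"dr":[0,0,0],"fingers":0.8},
    {"delta_pos":[0,0,0],"dr":[0,0,0],"fingers":0.8},
    {"delta_pos":[0,0,0],"dr":[0,0,0],"fingers":0.8},
    {"delta_pos":[0,0,0],"dr":[0,0,0],"fingers":0.8},
    {"delta_pos":[0,0,0],"dr":[0,0,0],"fingers":0.8}
  ]
}}

```text
time: 58.5
tool_pos: [0.4614, -0.3924, 0.2155]
tool_rot: [3.142, -0.0, -0.347]
contact_force: [0.5, 0.1, -1.6]
opening: 0.0239
grip_force: 55.0
```

```bash
python3 - <<'E'
from h import *
plan((.4617,-.3921,.14,-20),(.4617,-.3921,.076,-20))
E
```

```text
t 58.5 tcp [ 0.4614 -0.3924  0.2155] rot [ 1.800e+02 -1.000e-02 -1.986e+01] q6 62.0 F [ 0.5  0.1 -1.6] open 0.0239
(0.4617, -0.3921, 0.14, -20) -> [ 0.02 -0.03  7.55] dr z 0.1
(0.4617, -0.3921, 0.076, -20) -> [ 0.  -0.   6.4] dr z 0
```

Request:
{"api": "step_arm", "payload": {
  "increments": [
    {"delta_pos":[0.02,-0.03,2],"dr":[0,0,0],"fingers":0.8},
    {"delta_pos":[0.02,-0.03,4.5],"dr":[0,0,0],"fingers":0.8},
    {"delta_pos":[0.02,-0.03,7],"dr":[0,0,0],"fingers":0.8},
    {"delta_pos":[0.02,-0.03,8.5],"dr":[0,0,0],"fingers":0.8},
    {"delta_pos":[0.02,-0.03,9.6],"dr":[0,0,0],"fingers":0.8}
  ]
}}

```text
time: 59.12
tool_pos: [0.4616, -0.3926, 0.119]
tool_rot: [3.142, -0.0, -0.347]
contact_force: [0.7, -1.3, -0.4]
opening: 0.0238
grip_force: 55.0
```

Request:
{"api": "step_arm", "payload": {
  "increments": [
    {"delta_pos":[0,0,1],"dr":[0,0,0],"fingers":0.8},
    {"delta_pos":[0,0,2],"dr":[0,0,0],"fingers":0.8},
    {"delta_pos":[0,0,3],"dr":[0,0,0],"fingers":0.8},
    {"delta_pos":[0,0,4],"dr":[0,0,0],"fingers":0.8},
    {"delta_pos":[0,0,4.3],"dr":[0,0,0],"fingers":0.8}
  ]
}}

```text
time: 59.75
tool_pos: [0.4612, -0.3923, 0.0756]
tool_rot: [-3.141, 0.001, -0.348]
contact_force: [0.5, -0.6, -1.4]
opening: 0.0238
grip_force: 55.0
```

Request:
{"api": "step_arm", "payload": {
  "increments": [
    {"delta_pos":[0,0,0],"dr":[0,0,0],"fingers":0.8},
    {"delta_pos":[0,0,0],"dr":[0,0,0],"fingers":0.3},
    {"delta_pos":[0,0,0],"dr":[0,0,0],"fingers":0},
    {"delta_pos":[0,0,0],"dr":[0,0,0],"fingers":-0.3},
    {"delta_pos":[0,0,0],"dr":[0,0,0],"fingers":-0.3}
  ]
}}

```text
time: 60.38
tool_pos: [0.4615, -0.3926, 0.0767]
tool_rot: [3.141, -0.0, -0.348]
contact_force: [-0.1, 0.2, -0.3]
opening: 0.0569
grip_force: 0.0
```

Request:
{"api": "step_arm", "payload": {
  "increments": [
    {"delta_pos":[0,0,-2],"dr":[0,0,0],"fingers":-0.3},
    {"delta_pos":[0,0,-5],"dr":[0,0,0],"fingers":-0.3},
    {"delta_pos":[0,0,-9],"dr":[0,0,0],"fingers":-0.3},
    {"delta_pos":[0,0,-12],"dr":[0,0,0],"fingers":-0.3},
    {"delta_pos":[-8,-8,-12],"dr":[0,0,0],"fingers":-0.3}
  ]
}}

```text
time: 61.0
tool_pos: [0.437, -0.3394, 0.1991]
tool_rot: [3.137, -0.008, -0.35]
contact_force: [-0.0, 1.4, 0.3]
opening: 0.0597
grip_force: 0.0
```

Request:
{"api": "step_arm", "payload": {
  "increments": [
    {"delta_pos":[-5,0,0],"dr":[0,0,0],"fingers":-0.3},
    {"delta_pos":[-5,0,0],"dr":[0,0,0],"fingers":-0.3},
    {"delta_pos":[-5,0,0],"dr":[0,0,0],"fingers":-0.3},
    {"delta_pos":[-5,0,0],"dr":[0,0,0],"fingers":-0.3},
    {"delta_pos":[-5,0,0],"dr":[0,0,0],"fingers":-0.3}
  ]
}}

```text
time: 61.62
tool_pos: [0.3885, -0.3194, 0.1962]
tool_rot: [-3.142, -0.0, -0.347]
contact_force: [-0.6, -0.9, 1.1]
opening: 0.06
grip_force: 0.0
```

```bash
python3 - <<'E'
from h import *
plan()
s=cv2.cvtColor(viewer.read_camera("side"),cv2.COLOR_RGB2BGR);s0=cv2.imread("pics/side10.png");s00=cv2.imread("pics/side0.png")
f=lambda i:cv2.cvtColor(i,cv2.COLOR_BGR2GRAY).astype(int)
for n,i in(("before",s00),("now",s)):
    g=f(i); print(n,[ (v,[int(u) for u in np.where(g[v,345:385]<60)[0][[0,-1]]+345] if (g[v,345:385]<60).any() else None) for v in range(138,166,4)])
r=np.radians(-15.6);ax=np.array([.5685,-.14])
for nm,k in(("a",.036),("b",-.036)):
    c=ax+k*np.array([np.cos(r),np.sin(r)])
    A=cv2.resize(f(ortho(s,"side",*c,.042,.042,.123,3000)).astype(np.uint8),(21,21),interpolation=cv2.INTER_AREA);print(nm)
    for u in A[3:19]: print(" ".join(f"{x//10:2d}" for x in u))
E
```

```text
t 61.62 tcp [ 0.3885 -0.3194  0.1962] rot [-180.     -0.    -19.91] q6 62.0 F [-0.6 -0.9  1.1] open 0.06
before [(138, [345, 356]), (142, [345, 382]), (146, [345, 384]), (150, [358, 384]), (154, [358, 384]), (158, [349, 384]), (162, [358, 384])]
now [(138, [345, 356]), (142, [345, 381]), (146, [345, 384]), (150, [358, 384]), (154, [358, 384]), (158, [350, 384]), (162, [358, 384])]
a
22 22 22 22 22 22 22 23 23 23 23 22 22 22 23 23 24 24 21 15  9
22 23 23 23 23 23 23 23 23 22 21 20 20 22 23 23 24 25 22 18 15
23 23 23 23 23 23 22 20 20 20 19 18 19 21 22 22 23 23 23 23 23
22 21 20 20 18 17 15 16 18 19 18 18 19 20 20 20 19 21 22 24 24
16 14 12 11  9 10 13 17 18 18 18 17 18 18 18 17 18 20 22 23 23
 9  8  7  7  6  7 10 12 13 14 15 16 17 17 17 19 20 21 22 23 23
 7  8  8  8  8  8  8  8  9 10 11 12 14 16 17 20 21 21 22 22 23
 9 12 14 13 13 12 10 10  9  8  8  9 10 12 15 16 16 18 21 22 23
11 15 18 17 16 14 15 14 12 10 10 10  9  9  9 10 14 18 21 22 22
12 15 15 13 11 13 16 17 15 15 15 14 13 11 11 15 19 21 22 22 22
10 11 10  9 10 13 17 18 18 18 18 17 15 14 16 20 22 23 23 23 22
 8  9  9 10 12 15 18 
[... 603 characters left out ...]
3 23 22
12 10  9  9  9  9 11 12 14 15 17 18 18 16 15 17 21 23 23 22 22
17 15 14 13 12 10  9 10 10 11 13 16 17 16 17 20 22 23 23 22 22
17 17 17 17 16 14 13 12 11 11 12 12 10 12 17 21 22 23 23 22 22
12 15 17 18 18 17 16 16 16 15 13  9  8 11 17 22 23 23 22 22 22
13 16 17 18 17 18 18 18 18 16 12 10  9 13 19 23 23 23 22 22 22
12 13 15 17 18 18 18 18 18 17 14 13 15 19 22 23 23 22 22 22 22
11 14 17 18 18 18 18 18 18 17 17 17 20 22 23 23 22 22 22 22 22
12 14 15 14 15 17 18 17 17 16 17 19 21 22 23 23 22 22 22 22 22
11 12 11 10 11 12 12 11 12 13 16 19 22 23 23 22 22 22 22 22 22
 8  9  8  6  6  6  6  8 11 13 17 21 23 23 22 22 22 22 22 22 22
 5  5  5  5  6  7 10 13 17 20 22 23 23 22 22 22 22 22 22 22 22
```

Both slots have turned about 90°, both screws hit their stops, and the driver's outline matches its original place in the stand.

```bash
python3 -c "
from cell import robot
print(robot.hand_in())"
```

```text
the job is handed in; nothing more can be done
None
```

I handed the job in at about 62 s: four rings and the collar are keyed on the shaft, both screws are turned to their stops, and the driver is back in its stand. The hand-in returned no verdict, and I viewed 15 pictures, one over the limit of 14.

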